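# Unhook the slide tray from the drying rack

## Task

Take the slide tray with the blue grip tab off the sloping rack and lay it flat, right way up, in the middle of the square black mat. So that its slides stay in place, first tilt it up at its lower end until it is level while its lip still hangs on the steel ledge rail, pause there a moment, then lift the lip straight up well clear of the rail; keep the tray level from there on and set it down gently, not dropped. Leave the grey-tabbed tray hanging and the bottle, jar, beaker and slide box where they are.

Things in the scene. Friction and masses are not known exactly. Their poses are not given: they have to be found in the camera images.
- rack: Fixed white sloping rack, 190 x 316 mm; origin: centre of its underside, on the table; x uphill (away from the robot at yaw 0), y along the ledge rail, z up. Its sheet rises toward +x at 0.50 rad. The ledge rail is a round steel bar, 12 mm thick, along y, axis at x = +80, z = 115 mm. Two trays hang side by side at y = about +65 and -65 mm; which is where varies.
- blue_tray_tab (a point): Centre of the blue upright grip tab of the tray to move: 36 mm long along tray x, 14 mm thick along y, 45 mm high, its foot on the tray floor 22.5 mm below this point. Grasp it across y, square to the floor. Axes are the tray's: x toward its lip (uphill when hung), z square to the floor, up. The tray's lowest face (foot bar) is 41.5 mm below; the rail's axis, while hung, at x = +89, z = -33.5 mm.
- blue_tray_lip (a point): Point of the same tray that lies on the rail's axis while it hangs: mid-width, 6 mm below the floor's underside, 6 mm downhill of the lip. The lip is a nib 7 mm thick across the full width, reaching 12 mm below the floor, behind the rail; the tray turns freely about the rail's axis. To unhook it when level, lift over 12 mm. Axes as the tab's.
- blue_tray_mid (a point): Centre of the same tray's floor: 25 mm toward +x and 25 mm below the tab's centre, in tray axes. The tray is aluminium, 160 mm (x) x 90 mm (y), 7 mm rim, about 0.25 kg; hung, it lies at the rack's slope. Its foot bar (14 mm deep, at the low end) and lip make it lie level within 0.02 rad on a flat surface, this point then 16.5 mm above it.
- grey_tray_tab (a point): Centre of the grey grip tab of the other, otherwise like tray hanging on the rack, which must stay there.
- mat: Fixed square black rubber mat, 240 x 240 mm, 3 mm thick, flat on the table to the robot's right; origin at the centre of its underside, x and y along its edges.
- bottle: Loose amber bottle, 44 mm in diameter, 90 mm high, behind the work area; origin at the centre of its underside.
- jar: Loose white jar with green cap, 60 mm in diameter, 70 mm high, behind the rack; origin at the centre of its underside.
- beaker: Loose glass beaker, 70 mm in diameter, 85 mm high, behind the mat; origin at the centre of its underside.
- slide_box: Loose orange slide box, 90 x 170 x 34 mm, to the robot's left; origin at the centre of its underside.

How it is judged:
By the outcome, as a careful person would: the job done as asked, in the order asked, and still so for the second after the job is handed in, with the robot touching nothing.
It also fails if it takes over 51 s, if anything falls off the work surface, if the arm or the gripper's body presses on something with over 40 N, if the wrist force passes 120 N, or if a joint passes its speed limit or range.

## Robot

A 6-joint arm with a two-finger parallel gripper is mounted at the origin on the work surface. World frame = base frame: x ahead of the robot, y to its left, z up, the work surface at z = 0. Lengths are in m, angles in rad, forces in N, time in s.
With the tool pointing down it reaches from about 0.325 to 0.775 m from the base axis. Payload 5.5 kg.
Tool frame: the origin (TCP) lies on the mounting face of the last link; the fingertips stand 182 mm ahead of it and the grasp point (between the pads) lies 163 mm ahead of it; z points along the fingers, y is the direction in which the jaws open and shut (so a half turn about z gives the same grasp; the last joint's range is limited). The gripper opens to 88 mm and grips with 3 to 60 N. Pads are 20 mm wide; open, the fingers measure 115 mm over their backs; the gripper's body (75 mm by 178 mm) begins 61 mm behind the grasp point.
Start: joints at [-1.255, 0.091, 1.231, -0, 1.82, -0.057], TCP at [0.219, -0.559, 0.405] pointing down, gripper open.
Joint ranges: [-2.87, 2.87], [-0.86, 2.18], [0.17, 2.46], [-1.51, 4.65], [0.06, 2.69], [-2.65, 2.65]. Speed limits (rad/s): [2.57, 2.57, 3.01, 3.14, 3.14, 3.14].

## Interface

Orientations are given as [roll, pitch, yaw] about the fixed x, y, z axes, in that order (R = Rz(yaw) Ry(pitch) Rx(roll)).
In Python, from cell import r, vision gives the robot as it stands.
- The arm moves only by the tool servo_tool, never from a script. Its argument "commands" is a list of rows, each an object of numbers: "gripper": the finger opening in m, from 0 to 0.0878; "tx", "ty", "tz": the shift along the tool's x, y, z in m; "rx", "ry", "rz": the turn, a rotation vector about the tool's x, y, z in rad. A call has 1 to 12 rows; each row shifts and turns the commanded pose from where the row before left it, along the tool's axes as they then stand; what a row does not reach is not made up. A row lasts 1/10 s, in which the tool goes at most 50 mm and 8.59 degrees, less where a joint would pass 70% of its speed; a pose out of reach is approached as far as the arm can. A call with a gripper value outside its range is refused whole. The fingers move at their own pace and stop on an object; "grip_force" is the grip in N (left out, the last holds). Time passes only in rows, so rows that do not move let the fingers close. It gives the time, the measured TCP pose, the force and the opening at its end, in the units of the state.
- r.get_state(): the state, without advancing time (a new reading comes with each control period).
- vision.grab_frame(name): name is "side" or "top"; returns a dict with "frame" (420x560x3 uint8, red, green, blue), "mtx" (3x3 intrinsics, pixels), "k1" (the pictures are not rectified: a ray, as slopes to the right and down, at radius r is drawn at 1 + k1 r^2 times it, then the intrinsics apply), "extrinsics" (4x4, takes a point from world to camera coordinates). Camera axes: x right, y up, looking along -z (the intrinsics and any distortion apply to the point x, -y, -z); pixel columns grow to the right and rows downward; lengths in m; the calibration is good to about 2 mm. A picture is of the moment at which its call begins. There is no depth.
- r.job_done(): hands the job in, once; it reports no verdict.
The state is a dict: "clock": time; "q": joint angles; "qd": joint speeds; "tau": joint torques, N m; "tool_pos": TCP position; "tcp_rot": TCP orientation; "ft_force": force on the tool from outside, world axes, zero at the start; "moment": the same for the moment, N m; "finger_gap": finger opening in m.
Only numpy, scipy, OpenCV 4.12 (cv2) and the standard library are available. Lean on these libraries where they do the work, as an engineer would, in place of code of your own. Each camera call takes 0.05 s, during which the arm holds its last target.

## Working session

There is one attempt and no reset: what is moved stays moved. The work goes in short steps, Python scripts to look and compute and a tool call to move; the robot and the scene stay as the last step left them, time stands still between calls to the robot, and variables do not carry over. Pictures are saved under pics/ and viewed, and the job is handed in when it is done.

Besides the shell and the picture viewer there is one more tool, called after "Request:" as name(argument=value, ...), one argument or row to a line, values as JSON. servo_tool: Moves the arm, as the interface text tells. Its arguments: {"type":"object","properties":{"commands":{"type":"array"},"grip_force":{"type":"number"}},"required":["commands"]}

```bash
ls; mkdir -p pics
python3 - <<'E'
from cell import r, vision
import cv2,pickle
print(r.get_state())
for n in("side","top"):
    d=vision.grab_frame(n); pickle.dump(d,open(n+".pkl","wb")); cv2.imwrite(f"pics/{n}0.png",d["frame"][:,:,::-1])
    print(n,d["mtx"],d["k1"],d["extrinsics"])
E
```

```text
pics
{'clock': 0.0, 'q': array([-1.25466489e+00,  9.18530080e-02,  1.23184428e+00,  6.82525276e-06,
        1.81978333e+00, -5.67340558e-02]), 'qd': array([-0.00123637, -0.00147842, -0.0012453 ,  0.00063551,  0.00108227,
       -0.00032532]), 'tau': array([-3.63281484e-03, -4.46455550e+01, -4.06449759e+01,  6.95881457e-02,
        2.95332307e-02, -1.57815480e-04]), 'tool_pos': array([ 0.21857084, -0.5588387 ,  0.40353354]), 'tcp_rot': array([-3.13970809e+00, -1.13662074e-04,  3.72867057e-01]), 'ft_force': array([ 0.05421137,  0.10304375, -0.65984746]), 'moment': array([0.00486494, 0.05195739, 0.04147285]), 'finger_gap': 0.08771237405971483}
side [[405.97800489   0.         282.47139521]
 [  0.         405.97800489 216.39297778]
 [  0.           0.           1.        ]] 0.03877941897064232 [[ 0.9974469  -0.06818992 -0.0212087  -0.55646395]
 [ 0.06026324  0.64440365  0.76230721 -0.17729766]
 [-0.03831471 -0.76163907  0.64686777 -1.08017091]
 [ 0.          0.          0.          1.        ]]
top [[442.06961403   0.         283.43886383]
 [  0.         442.06961403 213.00006925]
 [  0.           0.           1.        ]] -0.004316794653659723 [[-0.02360876 -0.99970885 -0.0049851   0.11722139]
 [ 0.99584774 -0.02395552  0.08782599 -0.57944762]
 [-0.08791984 -0.00289094  0.99612336 -1.18255811]
 [ 0.          0.          0.          1.        ]]
```

View pics/side0.png

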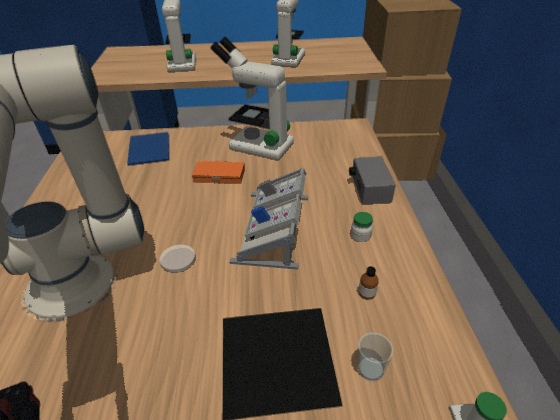

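View pics/top0.png

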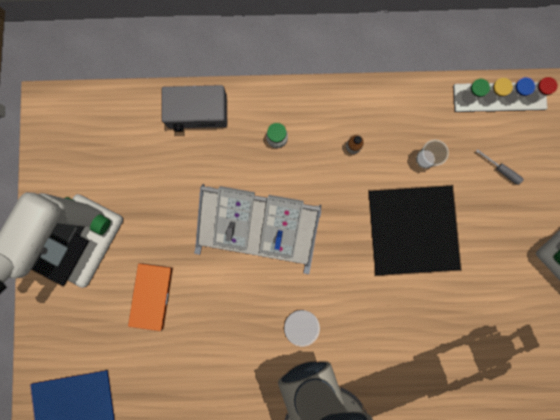

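The side view shows the rack with the blue tab at about (261,215) and the grey tab at (268,188). In the top view the blue tab is at (279,240), the grey at (231,230), and the mat's corners run from (370,190) to (460,272). I'll zoom in next.

```bash
cat > h.py <<'E'
import numpy as np,cv2,pickle
from cell import r,vision
def load(n,suf=""): return pickle.load(open(n+suf+".pkl","rb"))
def ray(d,u,v):
    K=d["mtx"]; a=np.array([(u-K[0,2])/K[0,0],(v-K[1,2])/K[1,1]])
    p=a.copy()
    for _ in range(10): p=a/(1+d["k1"]*(p@p))
    E=d["extrinsics"]; R=E[:3,:3]; o=-R.T@E[:3,3]
    w=R.T@np.array([p[0],-p[1],-1]); return o,w/np.linalg.norm(w)
def onz(d,uv,z):
    o,w=ray(d,*uv); return o+w*(z-o[2])/w[2]
def tri(d1,p1,d2,p2):
    o1,w1=ray(d1,*p1);o2,w2=ray(d2,*p2)
    s=np.linalg.lstsq(np.c_[w1,-w2],o2-o1,rcond=None)[0]
    a=o1+s[0]*w1;b=o2+s[1]*w2; return (a+b)/2,np.linalg.norm(a-b)
def proj(d,P):
    E=d["extrinsics"]; c=E[:3,:3]@np.asarray(P)+E[:3,3]; x=np.array([c[0],-c[1]])/-c[2]
    x=x*(1+d["k1"]*(x@x)); K=d["mtx"]; return np.array([K[0,0]*x[0]+K[0,2],K[1,1]*x[1]+K[1,2]])
E
python3 - <<'E'
from h import *
t=load("top");s=load("side")
cv2.imwrite("pics/topz.png",cv2.resize(t["frame"][175:280,185:330,::-1],None,fx=5,fy=5,interpolation=cv2.INTER_CUBIC))
cv2.imwrite("pics/sidez.png",cv2.resize(s["frame"][160:275,220:320,::-1],None,fx=5,fy=5,interpolation=cv2.INTER_CUBIC))
for n,d,(a,b,c,e) in(("top",t,(175,280,185,330)),("side",s,(160,275,220,320))):
    hsv=cv2.cvtColor(d["frame"],cv2.COLOR_RGB2HSV)
    m=cv2.inRange(hsv,(100,110,40),(130,255,255)); k=np.zeros_like(m);k[a:b,c:e]=m[a:b,c:e]
    cs,_=cv2.findContours(k,0,2)
    for q in cs:
        if cv2.contourArea(q)>15: M=cv2.moments(q);print(n,cv2.contourArea(q),M["m10"]/M["m00"],M["m01"]/M["m00"],cv2.minAreaRect(q),cv2.boundingRect(q))
m=(t["frame"].max(2)<40).astype(np.uint8)
cs,_=cv2.findContours(m,0,2)
for q in cs:
    if 5000<cv2.contourArea(q)<12000:
        b=cv2.boxPoints(cv2.minAreaRect(q)); P=np.array([onz(t,x,.003) for x in b]); print(b,P.round(4),P.mean(0),[np.linalg.norm(P[i]-P[i-1]) for i in range(4)])
E
```

```text
top 66.5 277.98245614035085 239.8095238095238 ((277.91888427734375, 239.48648071289062), (4.93196964263916, 17.755088806152344), 9.462322235107422) (275, 231, 7, 18)
side 176.5 260.21529745042494 214.23135033050045 ((260.3108215332031, 214.63516235351562), (17.20465087890625, 12.787240028381348), 54.462318420410156) (251, 206, 19, 17)
[[368.947   191.31177]
 [452.9117  184.85294]
 [459.36465 268.74118]
 [375.39993 275.2    ]] [[ 0.6392 -0.1369  0.003 ]
 [ 0.6517 -0.3724  0.003 ]
 [ 0.4185 -0.3768  0.003 ]
 [ 0.4064 -0.1452  0.003 ]] [ 0.52895944 -0.25781916  0.003     ] [np.float64(0.23291476522023835), np.float64(0.2357679130319536), np.float64(0.2332036147300066), np.float64(0.2318746904536584)]
```

View pics/topz.png

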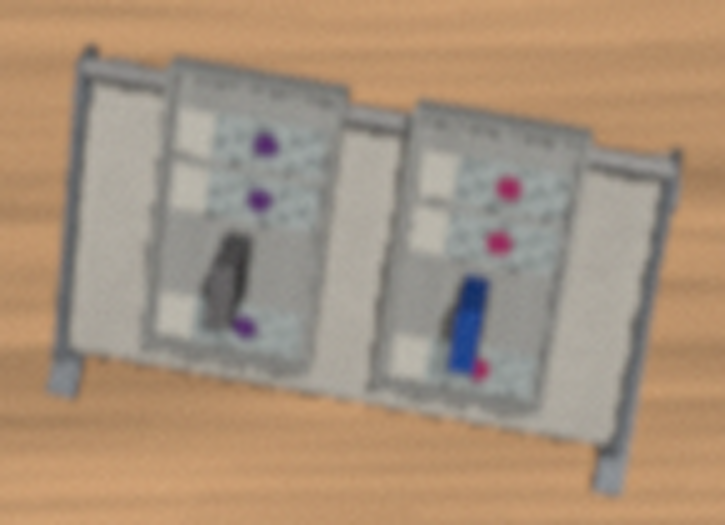

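View pics/sidez.png

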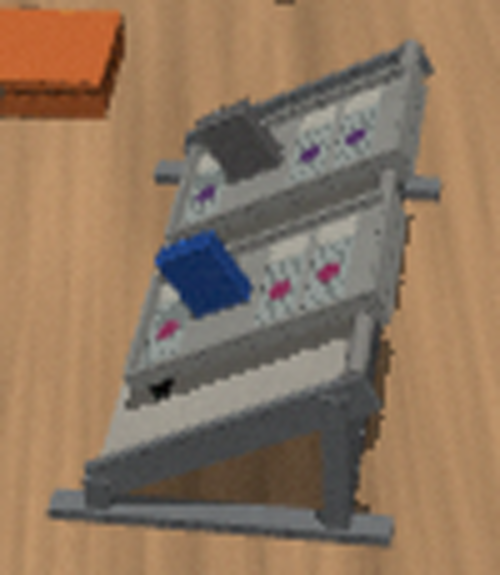

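Run:
```python
from h import *
t=load("top");s=load("side")
# rail line (top): bar mid points
rl=[(185+x/5,175+y/5) for x,y in((125,74),(380,120),(630,163))]
P=np.array([onz(t,p,.115) for p in rl]);print(P.round(4))
v=P[0]-P[2];print("yaw rail",np.arctan2(-v[0],v[1]))
for nm,x,y in(("L",85,65),("R",678,162)): print(nm,onz(t,(185+x/5,175+y/5),.115).round(4))
L=onz(t,(185+82/5,175+66/5),.115);R=onz(t,(185+678/5,175+162/5),.115);print(np.linalg.norm(L-R))
f=[onz(t,(185+x/5,175+y/5),.005).round(4) for x,y in((62,390),(607,485))];print("feet",f)
# tab top face by brightness
def face(d,box,thr):
    a,b,c,e=box; im=d["frame"][a:b,c:e]; big=cv2.resize(im,None,fx=8,fy=8,interpolation=cv2.INTER_CUBIC)
    hsv=cv2.cvtColor(big,cv2.COLOR_RGB2HSV); m=cv2.inRange(hsv,(100,110,thr),(130,255,255))
    q=max(cv2.findContours(m,0,2)[0],key=cv2.contourArea); bx=cv2.boxPoints(cv2.minAreaRect(q))
    M=cv2.moments(q); f=lambda p:(np.array(p)+.5)/8-.5+np.array([c,a])
    return f((M["m10"]/M["m00"],M["m01"]/M["m00"])),f(bx),m,big
h=cv2.cvtColor(t["frame"],cv2.COLOR_RGB2HSV)[228:252,272:284];print(h[:,:,2])
for n,d,b in(("top",t,(225,255,265,290)),("side",s,(200,230,245,275))):
    for thr in(40,90,110,130,150): 
        try: c,bx,m,big=face(d,b,thr);print(n,thr,c.round(2),bx.round(1).tolist())
        except ValueError: pass
    cv2.imwrite(f"pics/tab_{n}.png",cv2.resize(d["frame"][b[0]:b[1],b[2]:b[3],::-1],None,fx=20,fy=20,interpolation=cv2.INTER_CUBIC))
```

```text
[[0.638  0.2886 0.115 ]
 [0.6112 0.1592 0.115 ]
 [0.5862 0.033  0.115 ]]
yaw rail -0.19962062588948926
L [0.6431 0.3089 0.115 ]
R [0.5862 0.0087 0.115 ]
0.306985688499721
feet [array([0.4788, 0.3436, 0.005 ]), array([0.4197, 0.0442, 0.005 ])]
[[145 144 147 145 144 139 140 143 142 147 154 151]
 [144 146 148 148 143 137 133 134 133 136 139 142]
 [146 146 147 147 140 118 115 118 120 121 129 137]
 [144 148 150 144 130 108 103 106 109 110 117 131]
 [143 146 150 141 114  97  97 103 107 105 116 128]
 [144 150 148 138 106  93 103 105 103 106 117 130]
 [147 150 147 129  99  98 102 106 105 104 114 133]
 [147 147 138 118  95  98 103 105 105 104 113 135]
 [146 143 125  97  91 107 111 114 110 107 117 136]
 [147 134 108  90 102 120 127 129 123 117 122 141]
 [141 122  96  92 118 132 138 144 135 124 126 143]
 [137 111  86  94 125 136 142 140 131 121 130 145]
 [135 108  86  99 127 138 140 139 131 119 132 145]
 [134 102  83 103 129 141 142 139 130 121 138 147]
 [133 108  94 108 133 139 139 137 134 127 139 147]
 [134 120 111 120 134 139 139 136 132 132 146 145]
 [142 130 127 129 137 140 139 135 130 141
[... 469 characters left out ...]
4 239.8 ] [[273.7, 248.4], [276.9, 229.9], [282.1, 230.8], [278.9, 249.3]]
top 110 [277.64 242.27] [[273.9, 248.4], [276.2, 235.2], [281.2, 236.0], [278.9, 249.3]]
top 130 [277.56 243.17] [[274.1, 248.4], [276.4, 236.5], [281.0, 237.4], [278.7, 249.3]]
side 40 [260.3  214.25] [[249.8, 210.9], [260.6, 203.3], [271.0, 218.1], [260.2, 225.7]]
side 90 [261.23 211.57] [[250.3, 212.6], [254.1, 202.6], [272.8, 209.7], [269.0, 219.7]]
side 110 [256.54 208.95] [[249.9, 209.7], [262.0, 205.0], [263.2, 208.1], [251.1, 212.8]]
side 130 [256.12 208.28] [[255.3, 207.4], [257.1, 207.4], [257.1, 208.9], [255.3, 208.9]]
side 150 [256.05 208.11] [[255.4, 208.2], [256.1, 207.6], [256.6, 208.1], [256.0, 208.8]]
```

View pics/tab_side.png

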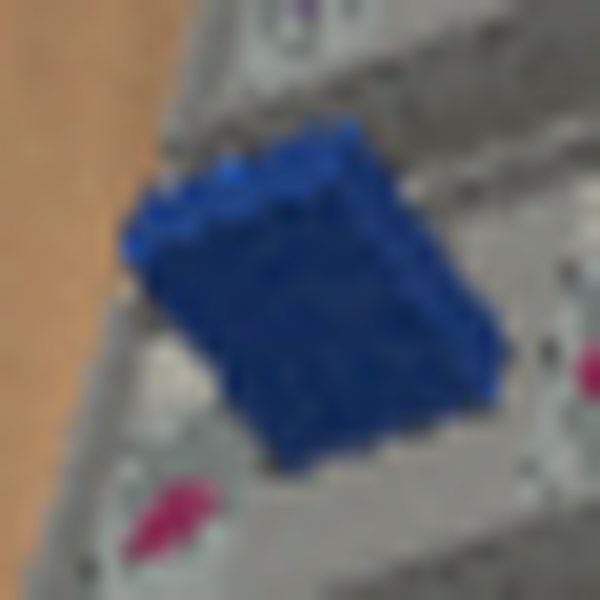

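View pics/tab_top.png

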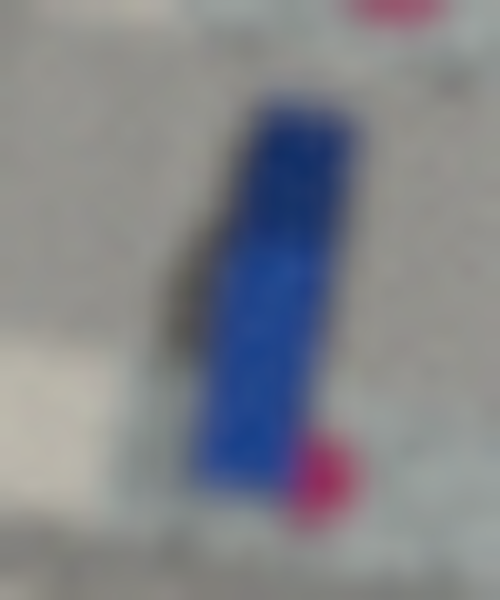

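Run:
```python
from h import *
t=load("top");s=load("side")
top,e=tri(t,(277.43,242.7),s,(257.07,208.9));print("tabtop tri",top.round(4),e, "expect z .1215")
T=onz(t,(277.43,242.7),.1215);print("from top",T, "side",onz(s,(257.07,208.9),.1215))
yaw=-.195;c,si=np.cos(yaw),np.sin(yaw)
# rail mid, at y
Rz=np.array([[c,-si,0],[si,c,0],[0,0,1]])
L=np.array([.6431,.3089,.115]);R=np.array([.5862,.0087,.115])
mid=onz(t,(185+380/5-.4,175+120/5-.4),.115);print("railmid",(L+R)/2,mid)
# rack coords of things, origin from rail mid
O=(L+R)/2-Rz@[.08,0,.115];print("origin",O)
for n,P in(("tabtop",T),("tri",top)): print(n,Rz.T@(P-O))
# ends of top face
for a,b in(((271.5,243.),)*0): pass
a=onz(t,((218+325)/40-.475+265,242/20-.475+225),.13-.0);b=onz(t,((195+295)/40-.475+265,485/20-.475+225),.113)
d=a-b;print("tab dir",np.arctan2(d[1],d[0]),np.linalg.norm(d))
# predicted corners overlay
ex=Rz@[np.cos(.5),0,np.sin(.5)];ez=Rz@[-np.sin(.5),0,np.cos(.5)];ey=Rz@[0,1,0]
im={}
lip=O+Rz@[.08,-.065,.115]
tab=lip-.089*ex+.0335*ez;print("tab model",tab, "tab from top", T-.0225*ez)
for n,d in(("top",t),("side",s)):
    b=(175,280,185,330) if n=="top" else (160,275,220,320)
    f=cv2.resize(d["frame"][b[0]:b[1],b[2]:b[3],::-1],None,fx=5,fy=5,interpolation=cv2.INTER_CUBIC)
    pts=[tab+sx*.018*ex+sy*.007*ey+sz*.0225*ez for sx in(-1,1) for sy in(-1,1) for sz in(-1,1)]
    flo=tab+.025*ex-.025*ez
    pts+=[flo+sx*.08*ex+sy*.045*ey+.008*ez for sx in(-1,1) for sy in(-1,1)]
    pts+=[O+Rz@[.08,y,.115] for y in(-.158,0,.158)]
    for p in pts:
        u=(proj(d,p)-[b[2],b[0]])*5+2; cv2.circle(f,tuple(int(k) for k in u.round()),3,(0,255,0),-1)
    cv2.imwrite(f"pics/ov_{n}.png",f)
```

```text
tabtop tri [0.4991 0.1199 0.1188] 0.000733375253262738 expect z .1215
from top [0.49943014 0.11989046 0.1215    ] side [0.49885578 0.11652287 0.1215    ]
railmid [0.61465 0.1588  0.115  ] [0.61228681 0.16022227 0.115     ]
origin [0.53616619 0.17430132 0.        ]
tabtop [-0.02549681 -0.06049786  0.1215    ]
tri [-0.02580521 -0.06052628  0.11876229]
tab dir -0.1429285792712589 0.03464847642460116
tab model [0.50967423 0.11327804 0.10173014] tab from top [0.51001278 0.11780029 0.10175439]
```

View pics/ov_top.png

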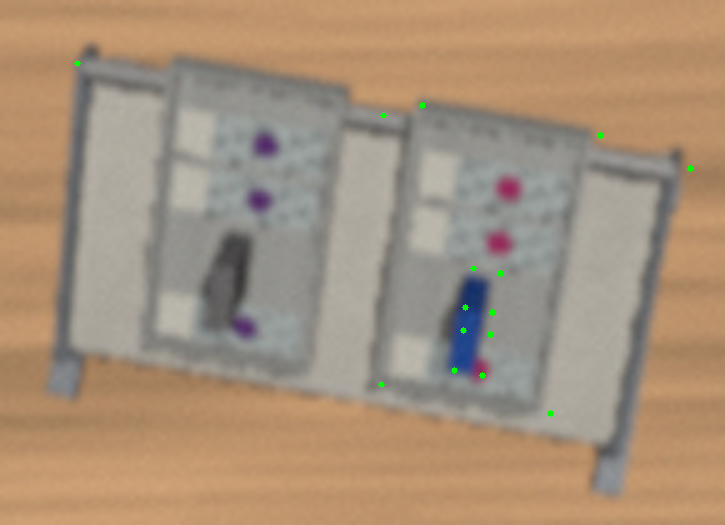

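View pics/ov_side.png

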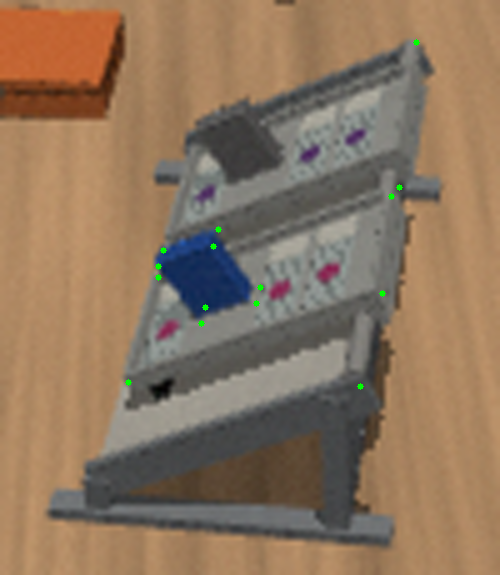

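The overlay puts the tab, rail and tray where the given geometry says, but with the tray about 4 mm further along +y, so the tab centre is near (0.510, 0.1175, 0.101) and the rack yaw is about -0.193. I'll move above the rack first. Translation comes first, then the turn.

```bash
cat >> h.py <<'E'
from scipy.spatial.transform import Rotation as Ro
YAW=-.193
Rzk=Ro.from_euler("z",YAW).as_matrix()
def traymat(pitch,yaw=YAW): # columns ex,ey,ez ; pitch=slope
    return Ro.from_euler("z",yaw).as_matrix()@np.array([[np.cos(pitch),0,-np.sin(pitch)],[0,1,0],[np.sin(pitch),0,np.cos(pitch)]])
FL=np.diag([-1,1,-1.])  # tool = tray @ FL
def cur():
    s=r.get_state(); return s["tool_pos"],Ro.from_euler("xyz",s["tcp_rot"]).as_matrix(),s
def rel(p,R):
    p0,R0,s=cur(); return (R0.T@(np.asarray(p)-p0)).round(4),Ro.from_matrix(R0.T@R).as_rotvec().round(4)
TAB=np.array([.510,.1175,.101])
E
python3 - <<'E'
from h import *
p0,R0,s=cur()
print(rel([.42,.138,.40],traymat(0)@FL)); print(R0.round(3))
E
```

```text
(array([ 0.4414, -0.5756,  0.0047]), array([-6.0000e-04, -2.2000e-03, -2.5758e+00]))
[[ 0.931  0.364 -0.001]
 [ 0.364 -0.931  0.002]
 [ 0.    -0.002 -1.   ]]
```

Request:
servo_tool(
  commands=[
    {"gripper": 0.05, "tx": 0.02, "ty": -0.026},
    {"tx": 0.0245, "ty": -0.032},
    {"tx": 0.0245, "ty": -0.032},
    {"tx": 0.0245, "ty": -0.032},
    {"tx": 0.0245, "ty": -0.032},
    {"tx": 0.0245, "ty": -0.032},
    {"tx": 0.0245, "ty": -0.032},
    {"tx": 0.0245, "ty": -0.032},
    {"tx": 0.0245, "ty": -0.032},
    {"tx": 0.0245, "ty": -0.032},
    {"tx": 0.0245, "ty": -0.032},
    {"tx": 0.0245, "ty": -0.032},
  ],
)

```text
invalid input at $.commands[0]: expected keys gripper, tx, ty, tz, rx, ry, rz
```

Request:
servo_tool(
  commands=[
    {"tx": 0.0245, "ty": -0.032},
    {"tx": 0.0245, "ty": -0.032},
    {"tx": 0.0245, "ty": -0.032},
    {"tx": 0.0245, "ty": -0.032},
    {"tx": 0.0245, "ty": -0.032},
    {"tx": 0.0245, "ty": -0.032},
    {"rz": -0.1},
    {"rz": -0.1},
    {"rz": -0.125},
    {"rz": -0.125},
    {"rz": -0.125},
    {"rz": -0.125},
  ],
)

```text
invalid input at $.commands[0]: expected keys gripper, tx, ty, tz, rx, ry, rz
```

Request:
servo_tool(
  commands=[
    {"rz": -0.125},
    {"rz": -0.125},
    {"rz": -0.125},
    {"rz": -0.125},
    {"rz": -0.125},
    {"rz": -0.125},
    {"rz": -0.125},
    {"rz": -0.125},
    {"rz": -0.125},
    {"rz": -0.125},
    {"rz": -0.125},
    {"rz": -0.125},
  ],
)

```text
invalid input at $.commands[0]: expected keys gripper, tx, ty, tz, rx, ry, rz
```

Run:
```python
from h import *
p0,R0,s=cur()
print(s)
R=traymat(.5); print(rel(TAB+.223*R[:,2],R@FL))
```

```text
{'clock': 0.1, 'q': array([-1.25468600e+00,  9.17604323e-02,  1.23173840e+00, -4.37979480e-05,
        1.81981361e+00, -5.67106474e-02]), 'qd': array([-4.02015284e-05, -9.79649960e-04, -1.58654344e-03, -1.61435461e-03,
        9.44280855e-05, -9.72563389e-04]), 'tau': array([ 4.92953521e-03, -4.47859097e+01, -4.07567918e+01,  7.03029195e-02,
        2.85456434e-02, -1.09367759e-04]), 'tool_pos': array([ 0.21854667, -0.55883192,  0.40364883]), 'tcp_rot': array([-3.13987322e+00, -5.50806693e-05,  3.72810165e-01]), 'ft_force': array([ 0.36990928, -0.01360078, -0.43515076]), 'moment': array([ 0.00347143, -0.06027521, -0.00729578]), 'finger_gap': 0.08778696723732925}
(array([ 0.4275, -0.5808,  0.108 ]), array([-0.6407, -0.1883, -2.5068]))
```

Request:
servo_tool(
  commands=[
    {"gripper": 0.05, "tx": 0.02, "ty": -0.026, "tz": 0, "rx": 0, "ry": 0, "rz": 0},
    {"gripper": 0.05, "tx": 0.0245, "ty": -0.032, "tz": 0, "rx": 0, "ry": 0, "rz": 0},
    {"gripper": 0.05, "tx": 0.0245, "ty": -0.032, "tz": 0, "rx": 0, "ry": 0, "rz": 0},
    {"gripper": 0.05, "tx": 0.0245, "ty": -0.032, "tz": 0, "rx": 0, "ry": 0, "rz": 0},
    {"gripper": 0.05, "tx": 0.0245, "ty": -0.032, "tz": 0, "rx": 0, "ry": 0, "rz": 0},
    {"gripper": 0.05, "tx": 0.0245, "ty": -0.032, "tz": 0, "rx": 0, "ry": 0, "rz": 0},
    {"gripper": 0.05, "tx": 0.0245, "ty": -0.032, "tz": 0, "rx": 0, "ry": 0, "rz": 0},
    {"gripper": 0.05, "tx": 0.0245, "ty": -0.032, "tz": 0, "rx": 0, "ry": 0, "rz": 0},
    {"gripper": 0.05, "tx": 0.0245, "ty": -0.032, "tz": 0, "rx": 0, "ry": 0, "rz": 0},
    {"gripper": 0.05, "tx": 0.0245, "ty": -0.032, "tz": 0, "rx": 0, "ry": 0, "rz": 0},
    {"gripper": 0.05, "tx": 0.0245, "ty": -0.032, "tz": 0, "rx": 0, "ry": 0, "rz": 0},
    {"gripper": 0.05, "tx": 0.0245, "ty": -0.032, "tz": 0, "rx": 0, "ry": 0, "rz": 0},
  ],
)

```text
clock: 1.3
tool_pos: [0.3504, -0.0997, 0.4044]
tcp_rot: [3.142, -0.0, 0.372]
ft_force: [1.8, -0.4, 0.6]
finger_gap: 0.0497
```

Request:
servo_tool(
  commands=[
    {"gripper": 0.05, "tx": 0.0245, "ty": -0.032, "tz": 0, "rx": 0, "ry": 0, "rz": 0},
    {"gripper": 0.05, "tx": 0.0245, "ty": -0.032, "tz": 0, "rx": 0, "ry": 0, "rz": 0},
    {"gripper": 0.05, "tx": 0.0245, "ty": -0.032, "tz": 0, "rx": 0, "ry": 0, "rz": 0},
    {"gripper": 0.05, "tx": 0.0245, "ty": -0.032, "tz": 0, "rx": 0, "ry": 0, "rz": 0},
    {"gripper": 0.05, "tx": 0.0245, "ty": -0.032, "tz": 0, "rx": 0, "ry": 0, "rz": 0},
    {"gripper": 0.05, "tx": 0.0245, "ty": -0.032, "tz": 0, "rx": 0, "ry": 0, "rz": 0},
    {"gripper": 0.05, "tx": 0, "ty": 0, "tz": 0, "rx": 0, "ry": 0, "rz": -0.08},
    {"gripper": 0.05, "tx": 0, "ty": 0, "tz": 0, "rx": 0, "ry": 0, "rz": -0.14},
    {"gripper": 0.05, "tx": 0, "ty": 0, "tz": 0, "rx": 0, "ry": 0, "rz": -0.14},
    {"gripper": 0.05, "tx": 0, "ty": 0, "tz": 0, "rx": 0, "ry": 0, "rz": -0.14},
    {"gripper": 0.05, "tx": 0, "ty": 0, "tz": 0, "rx": 0, "ry": 0, "rz": -0.14},
    {"gripper": 0.05, "tx": 0, "ty": 0, "tz": 0, "rx": 0, "ry": 0, "rz": -0.14},
  ],
)

```text
clock: 2.5
tool_pos: [0.4174, 0.1311, 0.4042]
tcp_rot: [-3.141, 0.001, 1.159]
ft_force: [0.3, 0.3, -0.3]
finger_gap: 0.0499
```

Request:
servo_tool(
  commands=[
    {"gripper": 0.05, "tx": 0, "ty": 0, "tz": 0, "rx": 0, "ry": 0, "rz": -0.14},
    {"gripper": 0.05, "tx": 0, "ty": 0, "tz": 0, "rx": 0, "ry": 0, "rz": -0.14},
    {"gripper": 0.05, "tx": 0, "ty": 0, "tz": 0, "rx": 0, "ry": 0, "rz": -0.14},
    {"gripper": 0.05, "tx": 0, "ty": 0, "tz": 0, "rx": 0, "ry": 0, "rz": -0.14},
    {"gripper": 0.05, "tx": 0, "ty": 0, "tz": 0, "rx": 0, "ry": 0, "rz": -0.14},
    {"gripper": 0.05, "tx": 0, "ty": 0, "tz": 0, "rx": 0, "ry": 0, "rz": -0.14},
    {"gripper": 0.05, "tx": 0, "ty": 0, "tz": 0, "rx": 0, "ry": 0, "rz": -0.14},
    {"gripper": 0.05, "tx": 0, "ty": 0, "tz": 0, "rx": 0, "ry": 0, "rz": -0.14},
    {"gripper": 0.05, "tx": 0, "ty": 0, "tz": 0, "rx": 0, "ry": 0, "rz": -0.14},
    {"gripper": 0.05, "tx": 0, "ty": 0, "tz": 0, "rx": 0, "ry": 0, "rz": -0.14},
    {"gripper": 0.05, "tx": 0, "ty": 0, "tz": 0, "rx": 0, "ry": 0, "rz": -0.14},
    {"gripper": 0.05, "tx": 0, "ty": 0, "tz": 0, "rx": 0, "ry": 0, "rz": -0.14},
  ],
)

```text
clock: 3.7
tool_pos: [0.4174, 0.131, 0.4042]
tcp_rot: [-3.141, -0.001, 2.839]
ft_force: [-0.5, -1.0, -0.4]
finger_gap: 0.0498
```

Run:
```python
from h import *
p0,R0,s=cur()
print(s)
R=traymat(.5); print(rel(TAB+.223*R[:,2],R@FL))
```

```text
{'clock': 3.7, 'q': array([ 2.26346697e-01, -3.47582412e-01,  1.63342600e+00,  1.11610827e-05,
        1.85659585e+00, -1.04142806e+00]), 'qd': array([ 8.27721551e-04,  1.99658362e-03, -1.58989182e-03,  1.08109137e-03,
       -4.41992075e-04, -1.38852241e+00]), 'tau': array([-1.84242941e-03, -2.56141698e+01, -4.04572499e+01,  2.19537166e-02,
        7.17633683e-02,  1.85799982e+00]), 'tool_pos': array([0.41740348, 0.13101691, 0.4041828 ]), 'tcp_rot': array([-3.14117428e+00, -7.36286999e-04,  2.83857407e+00]), 'ft_force': array([-0.5117925 , -1.01824317, -0.38544893]), 'moment': array([ 0.03284909, -0.12024044,  0.00550402]), 'finger_gap': 0.04982494191951611}
(array([0.0138, 0.003 , 0.1075]), array([-0.0279, -0.5002, -0.1076]))
```

Request:
servo_tool(
  commands=[
    {"gripper": 0.05, "tx": 0, "ty": 0, "tz": 0, "rx": 0, "ry": 0, "rz": -0.113},
    {"gripper": 0.05, "tx": 0, "ty": 0, "tz": 0, "rx": 0, "ry": 0, "rz": 0},
    {"gripper": 0.05, "tx": 0, "ty": 0, "tz": 0, "rx": 0, "ry": 0, "rz": 0},
  ],
)

```text
clock: 4.0
tool_pos: [0.4174, 0.131, 0.4044]
tcp_rot: [-3.141, -0.0, 2.943]
ft_force: [0.0, -0.4, -0.6]
finger_gap: 0.0503
```

Run:
```python
from h import *
p0,R0,s=cur()
print(s["tcp_rot"])
R=traymat(.5); t,w=rel(TAB+.223*R[:,2],R@FL);print(t,w)
# t in final frame
print(Ro.from_rotvec(w).as_matrix().T@t)
```

```text
[-3.14140670e+00 -4.93653077e-04  2.94267597e+00]
[0.0134 0.0044 0.1077] [-0.0017 -0.5005 -0.0057]
[0.06341555 0.00445364 0.08807294]
```

Request:
servo_tool(
  commands=[
    {"gripper": 0.05, "tx": 0, "ty": 0, "tz": 0, "rx": 0, "ry": -0.1, "rz": -0.006},
    {"gripper": 0.05, "tx": 0, "ty": 0, "tz": 0, "rx": 0, "ry": -0.1, "rz": 0},
    {"gripper": 0.05, "tx": 0, "ty": 0, "tz": 0, "rx": 0, "ry": -0.1, "rz": 0},
    {"gripper": 0.05, "tx": 0, "ty": 0, "tz": 0, "rx": 0, "ry": -0.1, "rz": 0},
    {"gripper": 0.05, "tx": 0, "ty": 0, "tz": 0, "rx": 0, "ry": -0.1, "rz": 0},
    {"gripper": 0.05, "tx": 0.021, "ty": 0.0015, "tz": 0.01, "rx": 0, "ry": 0, "rz": 0},
    {"gripper": 0.05, "tx": 0.021, "ty": 0.0015, "tz": 0.02, "rx": 0, "ry": 0, "rz": 0},
    {"gripper": 0.05, "tx": 0.021, "ty": 0.0015, "tz": 0.03, "rx": 0, "ry": 0, "rz": 0},
    {"gripper": 0.05, "tx": 0, "ty": 0, "tz": 0.028, "rx": 0, "ry": 0, "rz": 0},
    {"gripper": 0.05, "tx": 0, "ty": 0, "tz": 0, "rx": 0, "ry": 0, "rz": 0},
    {"gripper": 0.05, "tx": 0, "ty": 0, "tz": 0, "rx": 0, "ry": 0, "rz": 0},
  ],
)

```text
clock: 5.1
tool_pos: [0.4054, 0.1378, 0.2976]
tcp_rot: [-3.142, 0.499, 2.95]
ft_force: [-0.2, 0.1, 1.5]
finger_gap: 0.0503
```

Run:
```python
from h import *
p0,R0,s=cur()
print(s["q"],s["tcp_rot"])
R=traymat(.5); t,w=rel(TAB+.163*R[:,2],R@FL);print(t,w)
for n,b in(("top",(175,280,185,330)),("side",(150,275,210,320))):
    d=vision.grab_frame(n); pickle.dump(d,open(n+"1.pkl","wb"))
    f=cv2.resize(d["frame"][b[0]:b[1],b[2]:b[3],::-1],None,fx=4.7,fy=4.7,interpolation=cv2.INTER_CUBIC)
    cv2.imwrite(f"pics/{n}1.png",f)
```

```text
[ 0.3437586  -0.58979129  2.02830677 -0.25834673  1.27386164 -1.01372145] [-3.14156488  0.49947171  2.95014801]
[0.0007 0.0001 0.0606] [ 0.0007 -0.0005  0.0014]
```

View pics/side1.png

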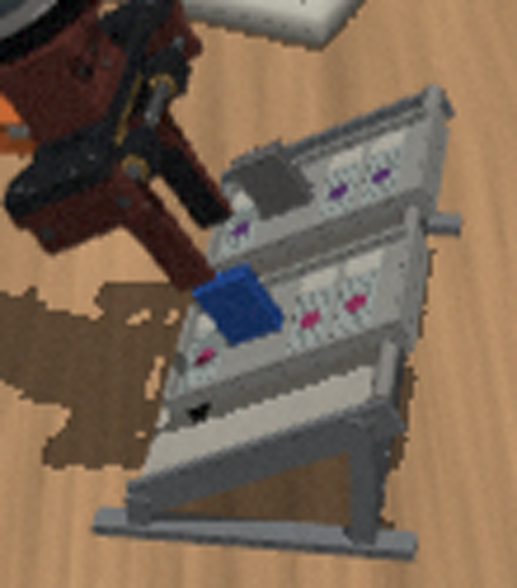

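View pics/top1.png

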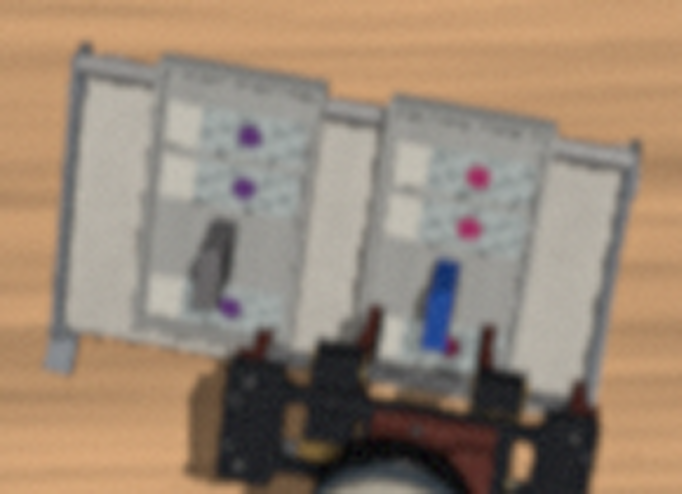

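Run:
```python
from h import *
d=load("top","1")
b=(230,262,255,310)
f=cv2.resize(d["frame"][b[0]:b[1],b[2]:b[3],::-1],None,fx=14,fy=14,interpolation=cv2.INTER_CUBIC)
p0,R0,s=cur()
for y,c in((-.025,(0,255,0)),(.025,(0,255,0)),(0,(0,255,255))):
  for z in(.163,.182,.223):
    u=(proj(d,p0+R0@[0,y,z])-[b[2],b[0]]+.5)*14; cv2.circle(f,tuple(int(k) for k in u.round()),4,c,-1)
cv2.imwrite("pics/tz1.png",f)
```

```text
(no output)
```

View pics/tz1.png

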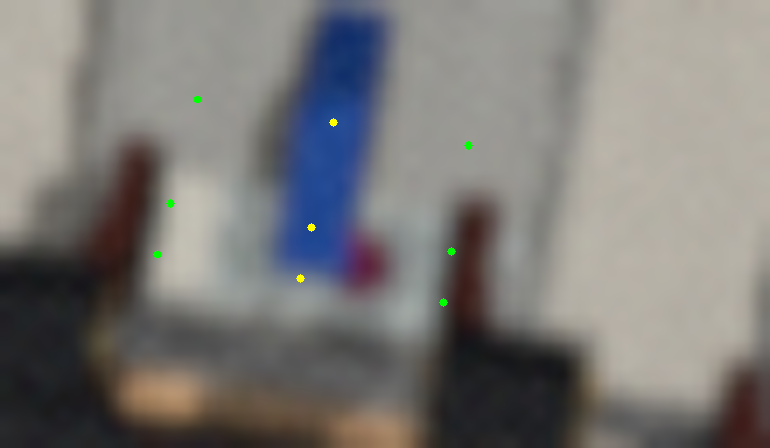

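Request:
servo_tool(
  commands=[
    {"gripper": 0.05, "tx": 0.0005, "ty": -0.002, "tz": 0.01, "rx": 0, "ry": 0, "rz": 0},
    {"gripper": 0.05, "tx": 0, "ty": 0, "tz": 0.012, "rx": 0, "ry": 0, "rz": 0},
    {"gripper": 0.05, "tx": 0, "ty": 0, "tz": 0.012, "rx": 0, "ry": 0, "rz": 0},
    {"gripper": 0.05, "tx": 0, "ty": 0, "tz": 0.01, "rx": 0, "ry": 0, "rz": 0},
    {"gripper": 0.05, "tx": 0, "ty": 0, "tz": 0.007, "rx": 0, "ry": 0, "rz": 0},
    {"gripper": 0.05, "tx": 0, "ty": 0, "tz": 0.006, "rx": 0, "ry": 0, "rz": 0},
    {"gripper": 0.05, "tx": 0, "ty": 0, "tz": 0, "rx": 0, "ry": 0, "rz": 0},
    {"gripper": 0.05, "tx": 0, "ty": 0, "tz": 0, "rx": 0, "ry": 0, "rz": 0},
  ],
)

```text
clock: 6.0
tool_pos: [0.4315, 0.1308, 0.247]
tcp_rot: [-3.141, 0.5, 2.952]
ft_force: [1.0, 0.1, 1.0]
finger_gap: 0.0504
```

Run:
```python
from h import *
p0,R0,s=cur();print(s["ft_force"],s["moment"])
R=traymat(.5); t,w=rel(TAB+.163*R[:,2],R@FL);print(t,w)
for n,b in(("top",(175,280,185,330)),("side",(150,275,210,320))):
    d=vision.grab_frame(n); pickle.dump(d,open(n+"2.pkl","wb"))
    f=cv2.resize(d["frame"][b[0]:b[1],b[2]:b[3],::-1],None,fx=4.7,fy=4.7,interpolation=cv2.INTER_CUBIC)
    cv2.imwrite(f"pics/{n}2.png",f)
```

```text
[0.96634491 0.07060224 1.03439073] [0.02749216 0.06219531 0.04506819]
[0.0001 0.002  0.0033] [ 0.0012 -0.0001  0.0029]
```

View pics/side2.png

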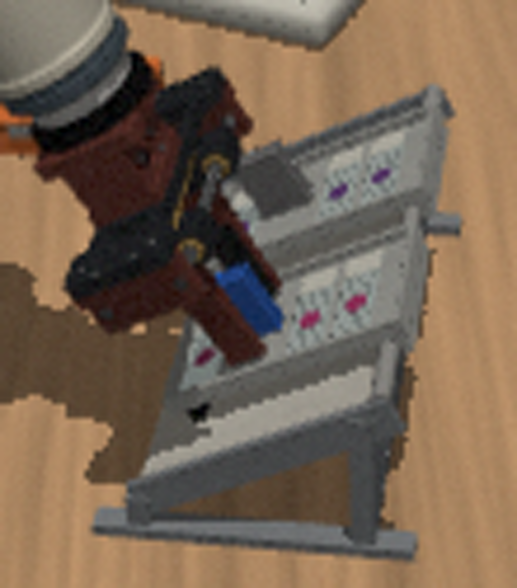

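View pics/top2.png

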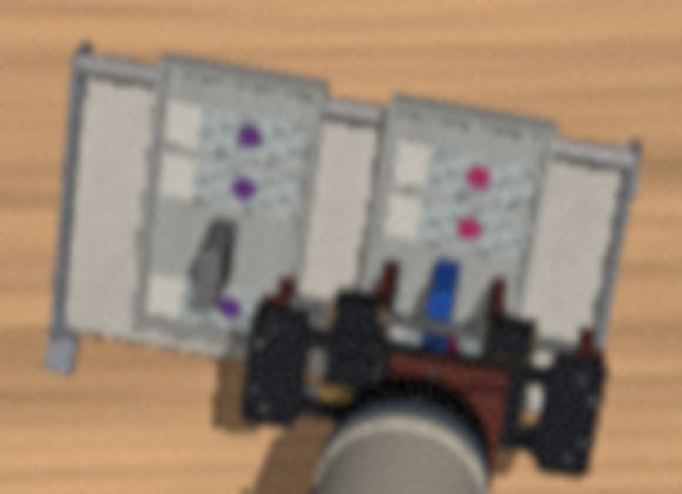

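Request:
servo_tool(
  commands=[
    {"gripper": 0.03, "tx": 0, "ty": 0, "tz": 0, "rx": 0, "ry": 0, "rz": 0},
    {"gripper": 0.022, "tx": 0, "ty": 0, "tz": 0, "rx": 0, "ry": 0, "rz": 0},
    {"gripper": 0.018, "tx": 0, "ty": 0, "tz": 0, "rx": 0, "ry": 0, "rz": 0},
    {"gripper": 0.015, "tx": 0, "ty": 0, "tz": 0, "rx": 0, "ry": 0, "rz": 0},
    {"gripper": 0.01, "tx": 0, "ty": 0, "tz": 0, "rx": 0, "ry": 0, "rz": 0},
    {"gripper": 0.005, "tx": 0, "ty": 0, "tz": 0, "rx": 0, "ry": 0, "rz": 0},
    {"gripper": 0.005, "tx": 0, "ty": 0, "tz": 0, "rx": 0, "ry": 0, "rz": 0},
  ],
  grip_force=40,
)

```text
clock: 6.8
tool_pos: [0.4314, 0.1307, 0.2471]
tcp_rot: [-3.141, 0.5, 2.951]
ft_force: [-2.6, -0.8, 1.5]
finger_gap: 0.0138
```

Run:
```python
from h import *
p0,R0,s=cur();print(s["ft_force"],s["moment"],s["finger_gap"])
# pivot in tool coords: tab centre at z = .163+.003 from TCP (grasp 3mm above tab centre): rail at tray +x .089 -> tool -x ; tray z -.0335 -> tool +z
c=np.array([-.089,0,.163+.0033+.0335])
# pivot world vs rail measured
print("pivot world",p0+R0@c)
w=np.array([0,.05,0]);E=Ro.from_rotvec(w).as_matrix();print("row",c-E@c)
for k in(1,-1):
    E=Ro.from_rotvec(np.array([0,.5*k,0])).as_matrix();print((p0+R0@(c-E@c)),Ro.from_matrix(R0@E).as_euler("xyz"))
```

```text
[-2.63482016 -0.75085583  1.48790341] [-0.07442832  0.20210708 -0.43103679] 0.013794719761424481
pivot world [0.60219809 0.0977969  0.1144366 ]
row [-0.01009706  0.         -0.00419845]
[0.51481362 0.11469373 0.31423523] [-3.14128542e+00  1.52702064e-05  2.95127766e+00]
[0.38989049 0.13870756 0.14749478] [-3.141024    1.0000152   2.95175617]
```

Request:
servo_tool(
  commands=[
    {"gripper": 0.005, "tx": -0.0051, "ty": 0, "tz": -0.002, "rx": 0, "ry": 0.025, "rz": 0},
    {"gripper": 0.005, "tx": -0.0101, "ty": 0, "tz": -0.0042, "rx": 0, "ry": 0.05, "rz": 0},
    {"gripper": 0.005, "tx": -0.0101, "ty": 0, "tz": -0.0042, "rx": 0, "ry": 0.05, "rz": 0},
    {"gripper": 0.005, "tx": -0.0101, "ty": 0, "tz": -0.0042, "rx": 0, "ry": 0.05, "rz": 0},
    {"gripper": 0.005, "tx": 0, "ty": 0, "tz": 0, "rx": 0, "ry": 0, "rz": 0},
  ],
)

```text
clock: 7.3
tool_pos: [0.458, 0.1257, 0.2759]
tcp_rot: [3.141, 0.324, 2.951]
ft_force: [-0.2, -0.2, -2.4]
finger_gap: 0.014
```

Run:
```python
from h import *
p0,R0,s=cur();print(s["ft_force"],s["moment"],s["finger_gap"])
c=np.array([-.089,0,.163+.0033+.0335])
print("pivot world",p0+R0@c)
```

```text
[-0.17754516 -0.22276334 -2.37104906] [0.12080718 0.15365709 0.00758462] 0.013970376975607192
pivot world [0.60330288 0.09780949 0.11485732]
```

Request:
servo_tool(
  commands=[
    {"gripper": 0.005, "tx": -0.0096, "ty": 0, "tz": -0.0037, "rx": 0, "ry": 0.05, "rz": 0},
    {"gripper": 0.005, "tx": -0.0096, "ty": 0, "tz": -0.0037, "rx": 0, "ry": 0.05, "rz": 0},
    {"gripper": 0.005, "tx": -0.0101, "ty": 0, "tz": -0.0042, "rx": 0, "ry": 0.05, "rz": 0},
    {"gripper": 0.005, "tx": -0.0101, "ty": 0, "tz": -0.0042, "rx": 0, "ry": 0.05, "rz": 0},
    {"gripper": 0.005, "tx": 0, "ty": 0, "tz": 0, "rx": 0, "ry": 0, "rz": 0},
  ],
)

```text
clock: 7.8
tool_pos: [0.4913, 0.1193, 0.2999]
tcp_rot: [-3.141, 0.125, 2.951]
ft_force: [-0.1, 1.6, -2.1]
finger_gap: 0.0137
```

Run:
```python
from h import *
p0,R0,s=cur();print(s["ft_force"],s["moment"],s["finger_gap"],s["tcp_rot"])
c=np.array([-.089,0,.163+.0033+.0335])
print("pivot world",p0+R0@c)
for n,b in(("top",(175,280,185,330)),("side",(150,275,210,320))):
    d=vision.grab_frame(n); pickle.dump(d,open(n+"3.pkl","wb"))
    f=cv2.resize(d["frame"][b[0]:b[1],b[2]:b[3],::-1],None,fx=4.7,fy=4.7,interpolation=cv2.INTER_CUBIC)
    cv2.imwrite(f"pics/{n}3.png",f)
```

```text
[-0.12165626  1.61795183 -2.11855356] [ 0.00433287 -0.06346668 -0.00481687] 0.013691982457530496 [-3.1411964   0.12459931  2.95125463]
pivot world [0.60238299 0.09781838 0.1127123 ]
```

View pics/side3.png

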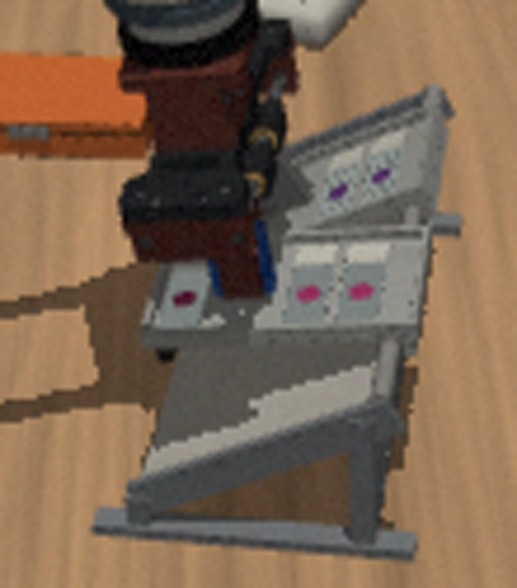

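```bash
cat >> h.py <<'E'
def overlay(n,suf,b,fx,out,pz=.1663,rot=0,fresh=False):
    d=load(n,suf) if not fresh else vision.grab_frame(n)
    if fresh: pickle.dump(d,open(n+suf+".pkl","wb"))
    p0,R0,s=cur(); T=R0@FL; tab=p0+R0@[0,0,pz]
    T=T@Ro.from_rotvec([0,rot,0]).as_matrix()
    f=cv2.resize(d["frame"][b[0]:b[1],b[2]:b[3],::-1],None,fx=fx,fy=fx,interpolation=cv2.INTER_CUBIC)
    flo=tab+T@[.025,0,-.025]
    q=lambda P:tuple(int(k) for k in ((proj(d,P)-[b[2],b[0]]+.5)*fx).round())
    for z,c in((.0095,(0,255,0)),(-.0025,(0,255,255))): # rim top, underside
        C=[q(flo+T@[x*.08,y*.045,z]) for x,y in((-1,-1),(1,-1),(1,1),(-1,1))]
        for i in range(4): cv2.line(f,C[i-1],C[i],c,1)
    cv2.imwrite(out,f); return d,q,f
E
python3 - <<'E'
from h import *
overlay("side","3",(195,250,230,310),9,"pics/os3.png")
overlay("top","3",(185,250,250,320),9,"pics/ot3.png")
E
```

```text
(no output)
```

View pics/os3.png

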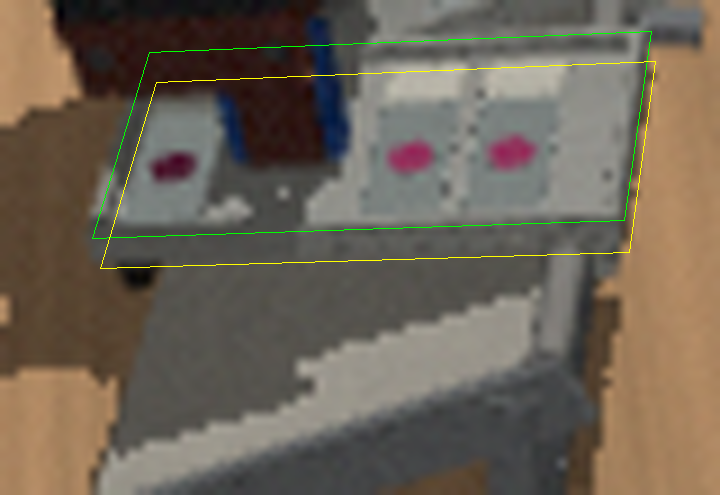

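View pics/ot3.png

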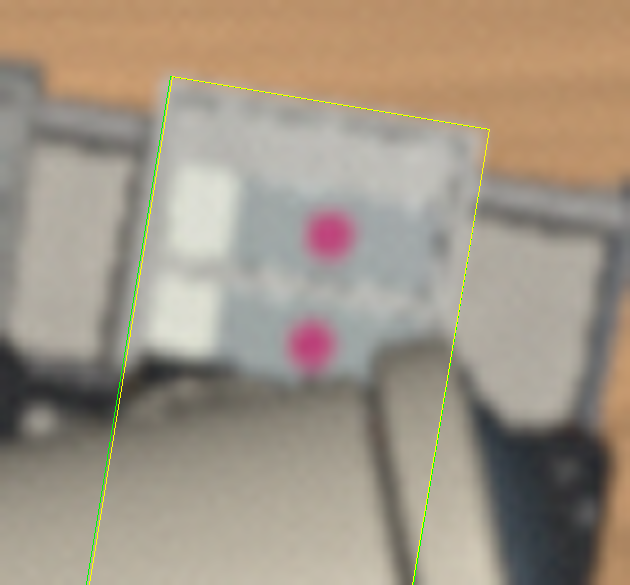

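Run:
```python
import h
from h import *
P=np.array([.4314,.1307,.2471]);R=Ro.from_euler("xyz",[-3.1413,.5,2.951]).as_matrix()
h.cur=lambda:(P,R,None)
overlay("side","2",(190,260,230,310),9,"pics/os2.png")
```

```text
(no output)
```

View pics/os2.png

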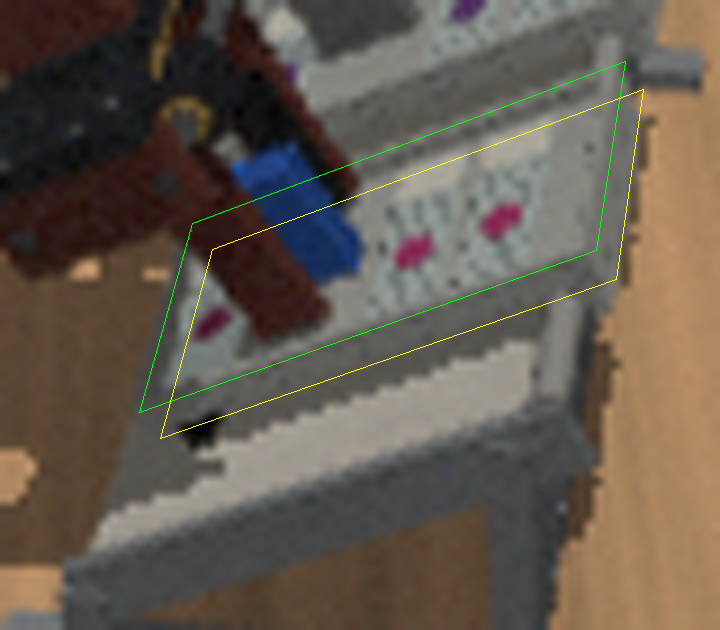

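Run:
```python
from h import *
F=[];M=[];P=[]
for i in range(6):
    vision.grab_frame("side");p0,R0,s=cur();F.append(s["ft_force"]);M.append(s["moment"]);P.append(p0+R0@np.array([-.089,0,.1998]))
print(np.mean(F,0),np.std(F,0),np.mean(M,0),np.std(M,0),np.mean(P,0),np.std(P,0),s["clock"],s["tcp_rot"])
```

```text
[ 3.57191776 -0.14763217 -2.57994403] [0.729216   0.35702348 0.60290446] [-0.05686995 -0.65202944 -0.07246271] [0.01999818 0.05678115 0.04122235] [0.60171555 0.09813367 0.11267141] [2.90033043e-05 2.63708473e-05 1.01242907e-05] 8.2 [-3.14131451  0.12590346  2.95196179]
```

Request:
servo_tool(
  commands=[
    {"gripper": 0.005, "tx": -0.0105, "ty": 0, "tz": -0.0042, "rx": 0, "ry": 0.05, "rz": 0},
    {"gripper": 0.005, "tx": -0.0104, "ty": 0, "tz": -0.0038, "rx": 0, "ry": 0.05, "rz": 0},
    {"gripper": 0.005, "tx": -0.0051, "ty": 0, "tz": -0.0017, "rx": 0, "ry": 0.025, "rz": 0},
    {"gripper": 0.005, "tx": 0, "ty": 0, "tz": 0, "rx": 0, "ry": 0, "rz": 0},
    {"gripper": 0.005, "tx": 0, "ty": 0, "tz": 0, "rx": 0, "ry": 0, "rz": 0},
  ],
)

```text
clock: 8.7
tool_pos: [0.515, 0.1149, 0.3121]
tcp_rot: [-3.141, 0.001, 2.952]
ft_force: [0.3, -0.6, 0.4]
finger_gap: 0.0139
```

```bash
cat >> h.py <<'E'
def avg(n=6):
    F=[];M=[];P=[]
    for i in range(n):
        vision.grab_frame("side");p0,R0,s=cur();F.append(s["ft_force"]);M.append(s["moment"]);P.append(p0+R0@np.array([-.089,0,.1998]))
    print(np.mean(F,0).round(2),np.mean(M,0).round(3),np.mean(P,0).round(4),s["clock"],s["tcp_rot"].round(4),p0.round(4),s["finger_gap"])
E
python3 - <<'E'
from h import *
avg()
overlay("side","4",(190,260,230,310),9,"pics/os4.png",fresh=True)
overlay("top","4",(185,250,250,320),9,"pics/ot4.png",fresh=True)
E
```

```text
[ 1.2  -0.36  0.03] [-0.042 -0.557 -0.012] [0.6026 0.098  0.1123] 9.0 [-3.1414e+00  9.0000e-04  2.9519e+00] [0.515  0.1148 0.312 ] 0.013887958888516702
```

View pics/os4.png

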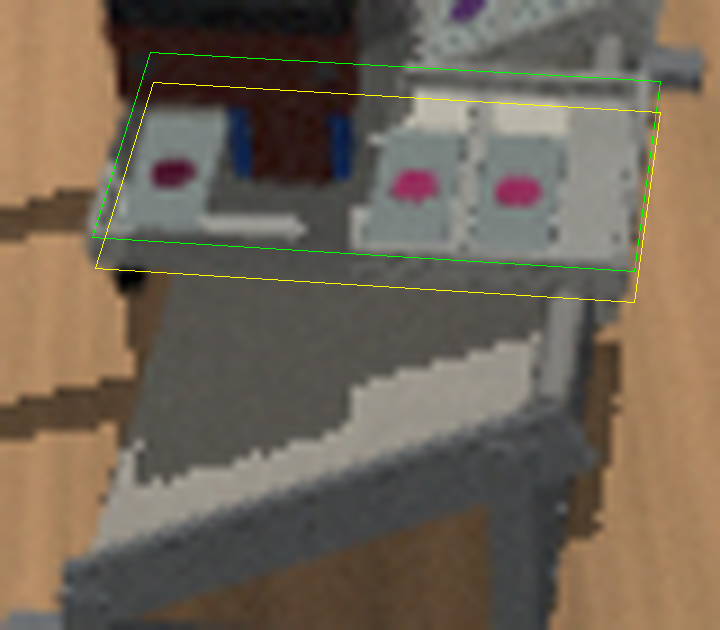

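View pics/ot4.png

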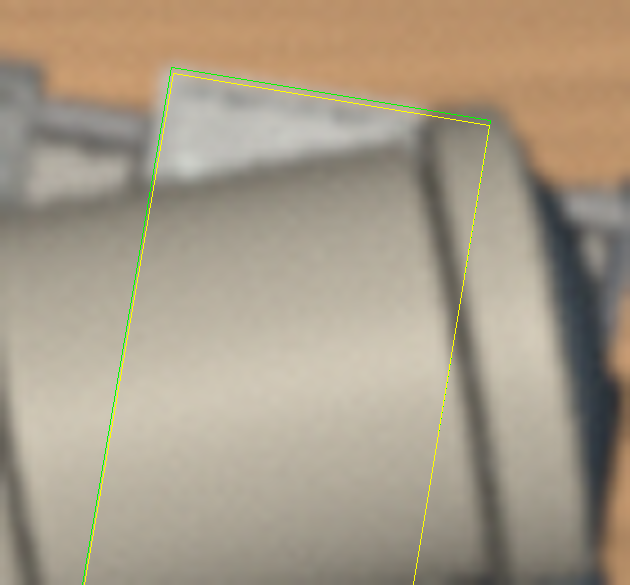

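```bash
cat >> h.py <<'E'
def dots(d,box):
    a,b,c,e=box; im=cv2.resize(d["frame"][a:b,c:e],None,fx=8,fy=8,interpolation=cv2.INTER_CUBIC)
    hsv=cv2.cvtColor(im,cv2.COLOR_RGB2HSV); m=cv2.inRange(hsv,(155,110,50),(178,255,255))
    out=[]
    for q in cv2.findContours(m,0,2)[0]:
        if cv2.contourArea(q)>250: M=cv2.moments(q);out.append((M["m10"]/M["m00"]/8-.44+c,M["m01"]/M["m00"]/8-.44+a,cv2.contourArea(q)/64))
    return sorted(out)
E
python3 - <<'E'
from h import *
for k in("","1","2","4"):
    print(k,np.round(dots(load("side",k),(185,260,235,310)),2).tolist())
RX=np.array([.6026,.098,.115]) # rail point
T=traymat(.5); 
# tray floor plane: through rail + 6+~3mm along ez
ref=[]
pl=RX+.0115*T[:,2]
for u,v,a in dots(load("side",""),(185,260,235,310)):
    o,w=ray(load("side",""),u,v); P=o+w*((pl-o)@T[:,2])/(w@T[:,2]); ref.append(T.T@(P-RX)); 
print(np.round(ref,4))
d=load("side","4"); ey=T[:,1]
Q=[]
for (u,v,a),rf in zip(dots(d,(185,260,235,310)),ref):
    o,w=ray(d,u,v); P=o+w*((RX+rf[1]*ey-o)@ey)/(w@ey); Q.append(P-RX)
Q=np.array(Q)@Rzk; print(Q.round(4))
for i,j in((0,1),(0,2),(1,2)):
    print(np.arctan2(Q[j,2]-Q[i,2],Q[j,0]-Q[i,0])-0, np.linalg.norm(Q[j]-Q[i]),np.linalg.norm(ref[j]-ref[i]))
E
```

```text
[[253.09, 225.4, 6.38], [275.45, 217.47, 7.77], [285.2, 213.94, 7.95]]
1 [[253.18, 225.27, 5.57], [275.44, 217.5, 7.89], [285.19, 213.96, 8.02]]
2 [[253.09, 225.41, 4.86], [275.43, 217.5, 7.9], [285.2, 213.96, 7.92]]
4 [[248.59, 208.75, 7.38], [275.61, 210.08, 10.34], [287.05, 210.81, 10.69]]
[[-0.1304 -0.0047  0.0115]
 [-0.0563 -0.0054  0.0115]
 [-0.0252 -0.0053  0.0115]]
[[-0.1283 -0.0047  0.0076]
 [-0.0536 -0.0054  0.0095]
 [-0.0224 -0.0053  0.0094]]
0.025486060675836898 0.0746706993547257 0.07410242182563707
0.01709846629139111 0.10582951755588102 0.1051432971066104
-0.002995778764121104 0.03116919696777265 0.031042347470620305
```

Request:
servo_tool(
  commands=[
    {"gripper": 0.005, "tx": -0.0018, "ty": 0, "tz": -0.0008, "rx": 0, "ry": 0.009, "rz": 0},
    {"gripper": 0.005, "tx": -0.0018, "ty": 0, "tz": -0.0008, "rx": 0, "ry": 0.009, "rz": 0},
    {"gripper": 0.005, "tx": 0, "ty": 0, "tz": 0, "rx": 0, "ry": 0, "rz": 0},
    {"gripper": 0.005, "tx": 0, "ty": 0, "tz": 0, "rx": 0, "ry": 0, "rz": 0},
    {"gripper": 0.005, "tx": 0, "ty": 0, "tz": 0, "rx": 0, "ry": 0, "rz": 0},
    {"gripper": 0.005, "tx": 0, "ty": 0, "tz": 0, "rx": 0, "ry": 0, "rz": 0},
    {"gripper": 0.005, "tx": 0, "ty": 0, "tz": 0, "rx": 0, "ry": 0, "rz": 0},
    {"gripper": 0.005, "tx": 0, "ty": 0, "tz": 0, "rx": 0, "ry": 0, "rz": 0},
  ],
  grip_force=55,
)

```text
clock: 9.9
tool_pos: [0.5186, 0.1141, 0.3136]
tcp_rot: [-3.141, -0.018, 2.952]
ft_force: [-2.5, 0.3, 3.1]
finger_gap: 0.0137
```

```bash
cat >> h.py <<'E'
def slope(suf):
    RX=np.array([.6026,.098,.115]);T=traymat(.5);ey=T[:,1]
    ref=np.array([[-.1304,-.0047],[-.0563,-.0054],[-.0252,-.0053]]);d=load("side",suf);Q=[]
    for (u,v,a),rf in zip(dots(d,(170,260,235,310)),ref):
        o,w=ray(d,u,v); P=o+w*((RX+rf[1]*ey-o)@ey)/(w@ey); Q.append(P-RX)
    Q=np.array(Q)@Rzk; print(Q.round(4)); k=np.polyfit(Q[:,0],Q[:,2],1); print("slope",k[0])
E
python3 - <<'E'
from h import *
avg()
overlay("side","5",(190,260,230,310),9,"pics/os5.png",fresh=True)
slope("4");slope("5")
E
```

```text
[-2.85  0.49  3.11] [ 0.063  0.013 -0.009] [0.6024 0.098  0.1122] 10.2 [-3.1413 -0.0183  2.9518] [0.5186 0.1141 0.3136] 0.013497781460410316
[[-0.1283 -0.0047  0.0076]
 [-0.0536 -0.0054  0.0096]
 [-0.0224 -0.0053  0.0094]]
slope 0.019023087303842348
[[-0.1283 -0.0047  0.0103]
 [-0.0531 -0.0054  0.0101]
 [-0.0223 -0.0053  0.0097]]
slope -0.005091877904634631
```

Run:
```python
from h import *
p0,R0,s=cur(); print(R0.T@[0,0,1])
```

```text
[ 1.82549869e-02 -2.84022624e-04 -9.99833324e-01]
```

Request:
servo_tool(
  commands=[
    {"gripper": 0.005, "tx": 0, "ty": 0, "tz": -0.003, "rx": 0, "ry": 0, "rz": 0},
    {"gripper": 0.005, "tx": 0.0001, "ty": 0, "tz": -0.005, "rx": 0, "ry": 0, "rz": 0},
    {"gripper": 0.005, "tx": 0.0001, "ty": 0, "tz": -0.006, "rx": 0, "ry": 0, "rz": 0},
    {"gripper": 0.005, "tx": 0.0001, "ty": 0, "tz": -0.008, "rx": 0, "ry": 0, "rz": 0},
    {"gripper": 0.005, "tx": 0.0002, "ty": 0, "tz": -0.01, "rx": 0, "ry": 0, "rz": 0},
    {"gripper": 0.005, "tx": 0.0002, "ty": 0, "tz": -0.01, "rx": 0, "ry": 0, "rz": 0},
    {"gripper": 0.005, "tx": 0.0002, "ty": 0, "tz": -0.01, "rx": 0, "ry": 0, "rz": 0},
    {"gripper": 0.005, "tx": 0.0002, "ty": 0, "tz": -0.01, "rx": 0, "ry": 0, "rz": 0},
    {"gripper": 0.005, "tx": 0.0001, "ty": 0, "tz": -0.006, "rx": 0, "ry": 0, "rz": 0},
    {"gripper": 0.005, "tx": 0, "ty": 0, "tz": 0, "rx": 0, "ry": 0, "rz": 0},
    {"gripper": 0.005, "tx": 0, "ty": 0, "tz": 0, "rx": 0, "ry": 0, "rz": 0},
  ],
)

```text
clock: 11.35
tool_pos: [0.5187, 0.1141, 0.3813]
tcp_rot: [-3.141, -0.018, 2.952]
ft_force: [0.4, -0.2, -3.1]
finger_gap: 0.0137
```

Run:
```python
from h import *
avg()
overlay("side","6",(165,255,230,315),8,"pics/os6.png",fresh=True)
slope("6")
d=vision.grab_frame("top");cv2.imwrite("pics/top6.png",d["frame"][:,:,::-1])
```

```text
[ 0.09 -0.05 -2.34] [ 0.034 -0.089 -0.016] [0.6023 0.0979 0.1795] 11.65 [-3.1411 -0.0188  2.9518] [0.5187 0.1141 0.3811] 0.013859824809318681
[[-0.1279 -0.0047  0.078 ]
 [-0.0534 -0.0054  0.0777]
 [-0.0226 -0.0053  0.0774]]
slope -0.005939625529904444
```

View pics/os6.png

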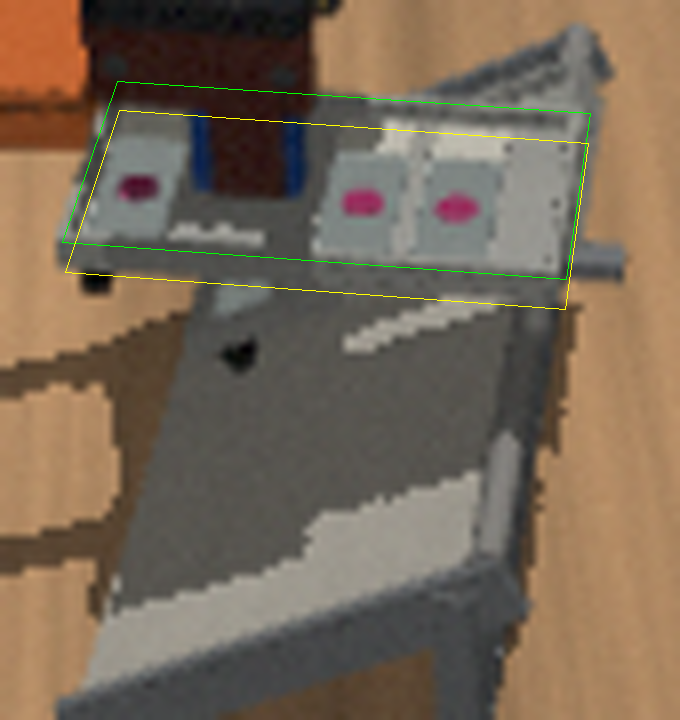

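View pics/top6.png

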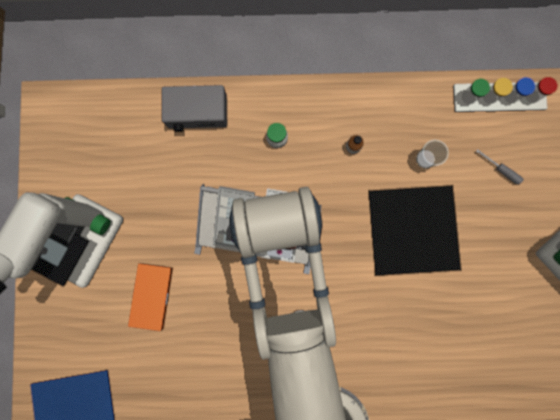

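Run:
```python
from h import *
p0,R0,s=cur()
tilt=-.018
T=traymat(tilt,.045); R=T@FL
tab=np.array([.529,-.258,0])-.025*np.array([np.cos(.045),np.sin(.045),0])
tcp=tab-R@[0,0,.1663]; tcp[2]=.381; print(tcp)
t,w=rel(tcp,R);print(t,w, s["q"])
```

```text
[ 0.50701552 -0.25898997  0.381     ]
[-0.0589 -0.3686 -0.0006] [ 0.0038 -0.0004 -0.2348] [ 0.15067245 -0.09031596  1.4534288   0.00588504  1.795949   -1.22904502]
```

Request:
servo_tool(
  commands=[
    {"gripper": 0.005, "tx": -0.001, "ty": -0.006, "tz": 0, "rx": 0, "ry": 0, "rz": 0},
    {"gripper": 0.005, "tx": -0.002, "ty": -0.013, "tz": 0, "rx": 0, "ry": 0, "rz": 0},
    {"gripper": 0.005, "tx": -0.0032, "ty": -0.02, "tz": 0, "rx": 0, "ry": 0, "rz": 0},
    {"gripper": 0.005, "tx": -0.0032, "ty": -0.02, "tz": 0, "rx": 0, "ry": 0, "rz": 0},
    {"gripper": 0.005, "tx": -0.0032, "ty": -0.02, "tz": 0, "rx": 0, "ry": 0, "rz": 0},
    {"gripper": 0.005, "tx": -0.0032, "ty": -0.02, "tz": 0, "rx": 0, "ry": 0, "rz": 0},
    {"gripper": 0.005, "tx": -0.0032, "ty": -0.02, "tz": 0, "rx": 0, "ry": 0, "rz": 0},
    {"gripper": 0.005, "tx": -0.0032, "ty": -0.02, "tz": 0, "rx": 0, "ry": 0, "rz": 0},
    {"gripper": 0.005, "tx": -0.0032, "ty": -0.02, "tz": 0, "rx": 0, "ry": 0, "rz": 0},
    {"gripper": 0.005, "tx": -0.0032, "ty": -0.02, "tz": 0, "rx": 0, "ry": 0, "rz": 0},
    {"gripper": 0.005, "tx": -0.0032, "ty": -0.02, "tz": 0, "rx": 0, "ry": 0, "rz": 0},
    {"gripper": 0.005, "tx": -0.0032, "ty": -0.02, "tz": 0, "rx": 0, "ry": 0, "rz": 0},
  ],
)

```text
clock: 12.95
tool_pos: [0.5112, -0.1094, 0.3811]
tcp_rot: [-3.141, -0.018, 2.951]
ft_force: [0.6, -0.1, -2.6]
finger_gap: 0.0134
```

Request:
servo_tool(
  commands=[
    {"gripper": 0.005, "tx": -0.0032, "ty": -0.02, "tz": 0, "rx": 0, "ry": 0, "rz": 0},
    {"gripper": 0.005, "tx": -0.0032, "ty": -0.02, "tz": 0, "rx": 0, "ry": 0, "rz": 0},
    {"gripper": 0.005, "tx": -0.0032, "ty": -0.02, "tz": 0, "rx": 0, "ry": 0, "rz": 0},
    {"gripper": 0.005, "tx": -0.0032, "ty": -0.02, "tz": 0, "rx": 0, "ry": 0, "rz": 0},
    {"gripper": 0.005, "tx": -0.0032, "ty": -0.02, "tz": 0, "rx": 0, "ry": 0, "rz": 0},
    {"gripper": 0.005, "tx": -0.0032, "ty": -0.02, "tz": 0, "rx": 0, "ry": 0, "rz": 0},
    {"gripper": 0.005, "tx": -0.0022, "ty": -0.014, "tz": 0, "rx": 0, "ry": 0, "rz": 0},
    {"gripper": 0.005, "tx": -0.0016, "ty": -0.01, "tz": 0, "rx": 0, "ry": 0, "rz": 0},
    {"gripper": 0.005, "tx": -0.0009, "ty": -0.0056, "tz": 0, "rx": 0, "ry": 0, "rz": 0},
    {"gripper": 0.005, "tx": 0, "ty": 0, "tz": 0, "rx": 0, "ry": 0, "rz": 0},
  ],
)

```text
clock: 13.95
tool_pos: [0.5069, -0.2594, 0.3805]
tcp_rot: [-3.141, -0.018, 2.951]
ft_force: [-0.0, 0.2, -2.1]
finger_gap: 0.0139
```

Request:
servo_tool(
  commands=[
    {"gripper": 0.005, "tx": 0, "ty": 0, "tz": 0, "rx": 0, "ry": 0, "rz": -0.02},
    {"gripper": 0.005, "tx": 0, "ty": 0, "tz": 0, "rx": 0.0005, "ry": 0, "rz": -0.04},
    {"gripper": 0.005, "tx": 0, "ty": 0, "tz": 0, "rx": 0.001, "ry": 0, "rz": -0.06},
    {"gripper": 0.005, "tx": 0, "ty": 0, "tz": 0, "rx": 0.001, "ry": 0, "rz": -0.06},
    {"gripper": 0.005, "tx": 0, "ty": 0, "tz": 0, "rx": 0.0005, "ry": 0, "rz": -0.035},
    {"gripper": 0.005, "tx": 0, "ty": 0, "tz": 0, "rx": 0.0005, "ry": 0, "rz": -0.02},
    {"gripper": 0.005, "tx": 0, "ty": 0, "tz": 0, "rx": 0, "ry": 0, "rz": 0},
    {"gripper": 0.005, "tx": 0, "ty": 0, "tz": 0, "rx": 0, "ry": 0, "rz": 0},
  ],
)

```text
clock: 14.75
tool_pos: [0.5071, -0.2586, 0.3807]
tcp_rot: [3.141, -0.018, -3.096]
ft_force: [-0.2, -0.2, -1.8]
finger_gap: 0.0137
```

Run:
```python
from h import *
avg(3)
overlay("side","7",(240,400,200,380),4,"pics/os7.png",fresh=True)
overlay("top","7",(160,300,340,490),5,"pics/ot7.png",fresh=True)
tilt=-.018
T=traymat(tilt,.045); R=T@FL
tab=np.array([.529,-.258,0])-.025*np.array([np.cos(.045),np.sin(.045),0])
tcp=tab-R@[0,0,.1663]; tcp[2]=.381
print(rel(tcp,R))
print("tray rot",cur()[1]@FL)
```

```text
[ 0.09  0.09 -2.44] [ 0.052 -0.108  0.009] [ 0.5924 -0.2549  0.1793] 14.9 [ 3.1412 -0.0179 -3.0965] [ 0.507  -0.2589  0.3806] 0.01363716179903974
(array([-0.    , -0.    , -0.0004]), array([0.0004, 0.0001, 0.0001]))
tray rot [[ 9.98824286e-01 -4.50522985e-02  1.78979526e-02]
 [ 4.50529937e-02  9.98984532e-01  3.64573672e-04]
 [-1.78962027e-02  4.42211308e-04  9.99839752e-01]]
```

View pics/os7.png

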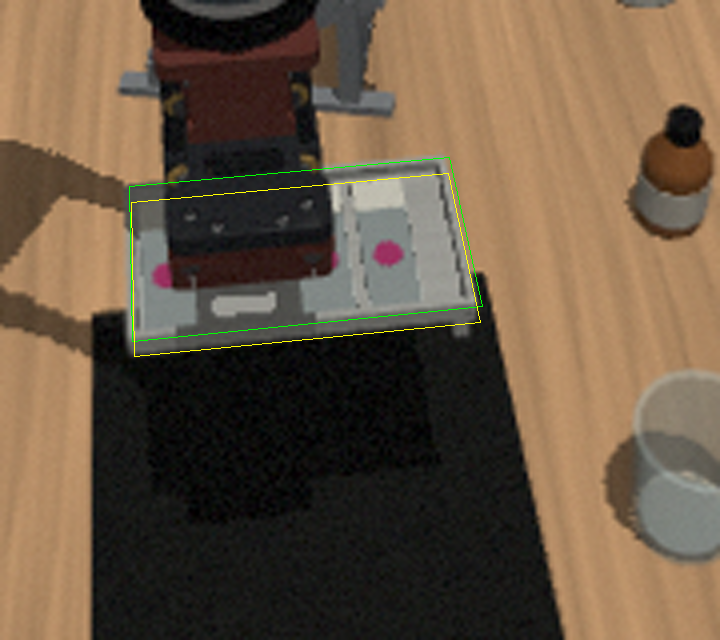

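View pics/ot7.png

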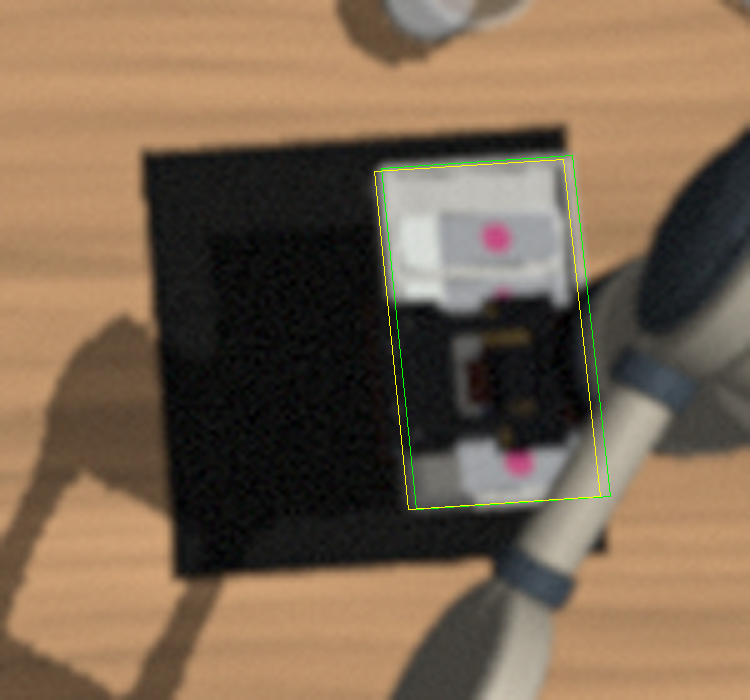

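Request:
servo_tool(
  commands=[
    {"gripper": 0.005, "tx": -0.0001, "ty": 0, "tz": 0.006, "rx": 0, "ry": 0, "rz": 0},
    {"gripper": 0.005, "tx": -0.0002, "ty": 0, "tz": 0.012, "rx": 0, "ry": 0, "rz": 0},
    {"gripper": 0.005, "tx": -0.0003, "ty": 0, "tz": 0.018, "rx": 0, "ry": 0, "rz": 0},
    {"gripper": 0.005, "tx": -0.0003, "ty": 0, "tz": 0.018, "rx": 0, "ry": 0, "rz": 0},
    {"gripper": 0.005, "tx": -0.0004, "ty": 0, "tz": 0.018, "rx": 0, "ry": 0, "rz": 0},
    {"gripper": 0.005, "tx": -0.0003, "ty": 0, "tz": 0.018, "rx": 0, "ry": 0, "rz": 0},
    {"gripper": 0.005, "tx": -0.0003, "ty": 0, "tz": 0.018, "rx": 0, "ry": 0, "rz": 0},
    {"gripper": 0.005, "tx": -0.0003, "ty": 0, "tz": 0.018, "rx": 0, "ry": 0, "rz": 0},
    {"gripper": 0.005, "tx": -0.0002, "ty": 0, "tz": 0.012, "rx": 0, "ry": 0, "rz": 0},
    {"gripper": 0.005, "tx": -0.0001, "ty": 0, "tz": 0.007, "rx": 0, "ry": 0, "rz": 0},
    {"gripper": 0.005, "tx": 0, "ty": 0, "tz": 0, "rx": 0, "ry": 0, "rz": 0},
    {"gripper": 0.005, "tx": 0, "ty": 0, "tz": 0, "rx": 0, "ry": 0, "rz": 0},
  ],
)

```text
clock: 16.2
tool_pos: [0.507, -0.259, 0.2361]
tcp_rot: [-3.142, -0.017, -3.096]
ft_force: [-0.4, 0.7, -1.9]
finger_gap: 0.0138
```

Run:
```python
from h import *
avg(3)
overlay("side","8",(260,420,200,380),4,"pics/os8.png",fresh=True)
overlay("top","8",(160,300,340,490),5,"pics/ot8.png",fresh=True)
```

```text
[ 0.13  0.43 -1.76] [ 0.011 -0.08   0.002] [ 0.5928 -0.2553  0.0355] 16.35 [-3.1409 -0.0163 -3.0964] [ 0.5072 -0.2591  0.2368] 0.013646076551088302
```

View pics/os8.png

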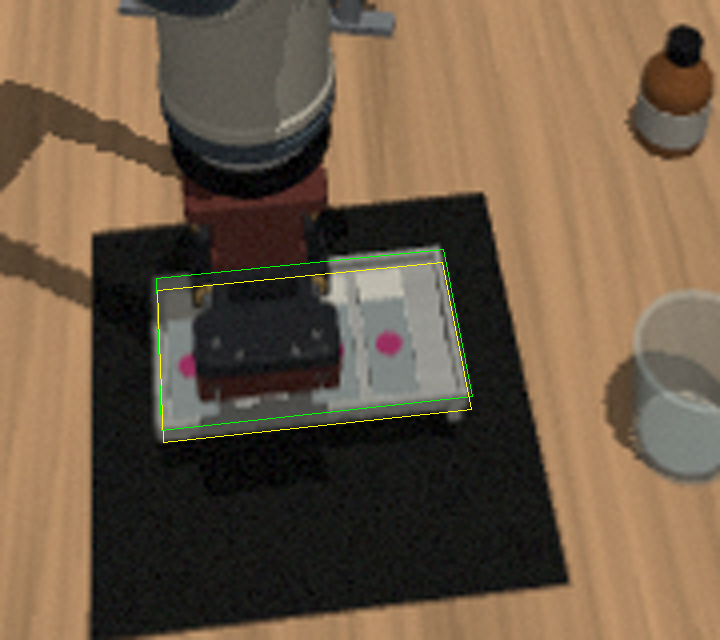

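View pics/ot8.png

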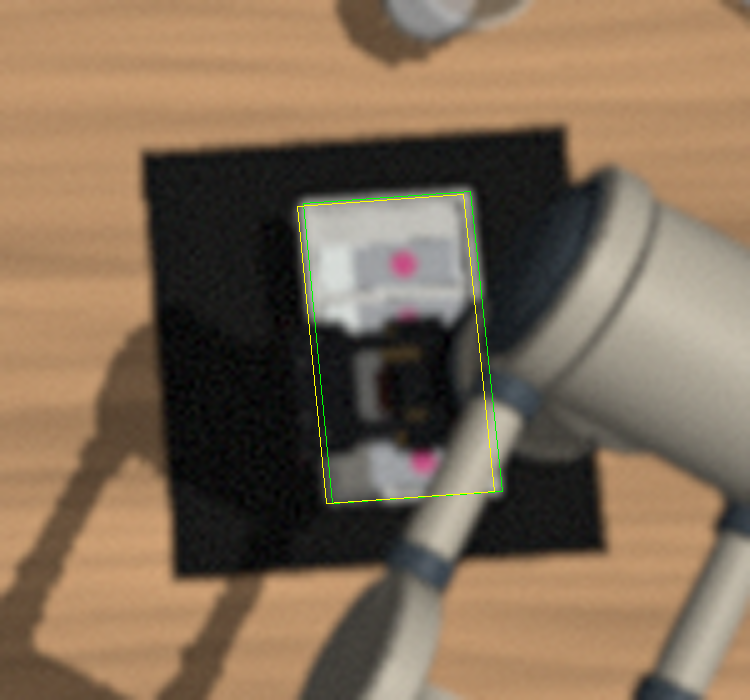

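Request:
servo_tool(
  commands=[
    {"gripper": 0.005, "tx": -0.0001, "ty": 0, "tz": 0.004, "rx": 0, "ry": 0, "rz": 0},
    {"gripper": 0.005, "tx": -0.0001, "ty": 0, "tz": 0.005, "rx": 0, "ry": 0, "rz": 0},
    {"gripper": 0.005, "tx": -0.0001, "ty": 0, "tz": 0.004, "rx": 0, "ry": 0, "rz": 0},
    {"gripper": 0.005, "tx": -0.0001, "ty": 0, "tz": 0.003, "rx": 0, "ry": 0, "rz": 0},
    {"gripper": 0.005, "tx": 0, "ty": 0, "tz": 0.002, "rx": 0, "ry": 0, "rz": 0},
    {"gripper": 0.005, "tx": 0, "ty": 0, "tz": 0.002, "rx": 0, "ry": 0, "rz": 0},
    {"gripper": 0.005, "tx": 0, "ty": 0, "tz": 0.001, "rx": 0, "ry": 0, "rz": 0},
    {"gripper": 0.005, "tx": 0, "ty": 0, "tz": 0.001, "rx": 0, "ry": 0, "rz": 0},
    {"gripper": 0.005, "tx": 0, "ty": 0, "tz": 0, "rx": 0, "ry": 0, "rz": 0},
  ],
)

```text
clock: 17.35
tool_pos: [0.5069, -0.2589, 0.2135]
tcp_rot: [3.141, -0.018, -3.096]
ft_force: [0.1, -1.1, -1.9]
finger_gap: 0.0136
```

Run:
```python
from h import *
avg(3)
```

```text
[-0.61 -0.46 -1.99] [ 0.056 -0.132 -0.008] [ 0.5923 -0.255   0.0123] 17.5 [ 3.1413 -0.0177 -3.0964] [ 0.5069 -0.2589  0.2137] 0.013492625913482617
```

Request:
servo_tool(
  commands=[
    {"gripper": 0.005, "tx": 0, "ty": 0, "tz": 0.001, "rx": 0, "ry": 0, "rz": 0},
    {"gripper": 0.005, "tx": 0, "ty": 0, "tz": 0.001, "rx": 0, "ry": 0, "rz": 0},
    {"gripper": 0.005, "tx": 0, "ty": 0, "tz": 0.001, "rx": 0, "ry": 0, "rz": 0},
    {"gripper": 0.005, "tx": 0, "ty": 0, "tz": 0, "rx": 0, "ry": 0, "rz": 0},
  ],
)

```text
clock: 17.9
tool_pos: [0.5068, -0.2589, 0.2103]
tcp_rot: [3.141, -0.018, -3.096]
ft_force: [0.1, 0.1, -1.8]
finger_gap: 0.0139
```

Run:
```python
from h import *
avg(3)
```

```text
[ 0.03  0.57 -1.82] [ 0.103 -0.118  0.016] [ 0.5921 -0.2549  0.0091] 18.05 [ 3.1411 -0.018  -3.0963] [ 0.5069 -0.2589  0.2105] 0.014280535661834367
```

Request:
servo_tool(
  commands=[
    {"gripper": 0.005, "tx": 0, "ty": 0, "tz": 0.0007, "rx": 0, "ry": 0, "rz": 0},
    {"gripper": 0.005, "tx": 0, "ty": 0, "tz": 0.0007, "rx": 0, "ry": 0, "rz": 0},
    {"gripper": 0.005, "tx": 0, "ty": 0, "tz": 0.0006, "rx": 0, "ry": 0, "rz": 0},
    {"gripper": 0.005, "tx": 0, "ty": 0, "tz": 0, "rx": 0, "ry": 0, "rz": 0},
  ],
)

```text
clock: 18.45
tool_pos: [0.5068, -0.2589, 0.2084]
tcp_rot: [3.141, -0.018, -3.096]
ft_force: [0.0, 0.1, -2.9]
finger_gap: 0.0139
```

Run:
```python
from h import *
avg(3)
```

```text
[-0.29 -0.18 -2.36] [ 0.071 -0.13  -0.017] [ 0.5921 -0.255   0.0071] 18.6 [ 3.1412 -0.0179 -3.0964] [ 0.5068 -0.2589  0.2086] 0.013950936103041768
```

Request:
servo_tool(
  commands=[
    {"gripper": 0.005, "tx": 0, "ty": 0, "tz": 0.0007, "rx": 0, "ry": 0, "rz": 0},
    {"gripper": 0.005, "tx": 0, "ty": 0, "tz": 0.0007, "rx": 0, "ry": 0, "rz": 0},
    {"gripper": 0.005, "tx": 0, "ty": 0, "tz": 0.0006, "rx": 0, "ry": 0, "rz": 0},
    {"gripper": 0.005, "tx": 0, "ty": 0, "tz": 0, "rx": 0, "ry": 0, "rz": 0},
  ],
)

```text
clock: 19.0
tool_pos: [0.5069, -0.2589, 0.2083]
tcp_rot: [-3.141, -0.017, -3.096]
ft_force: [-3.1, 2.0, 7.0]
finger_gap: 0.0138
```

Run:
```python
from h import *
avg(3)
overlay("side","9",(290,380,220,340),6,"pics/os9.png",fresh=True)
```

```text
[-2.51  2.17  6.93] [ 0.433  0.824 -0.036] [ 0.5923 -0.2551  0.007 ] 19.15 [-3.1414 -0.0172 -3.0963] [ 0.5068 -0.2589  0.2083] 0.013665962121210034
```

View pics/os9.png

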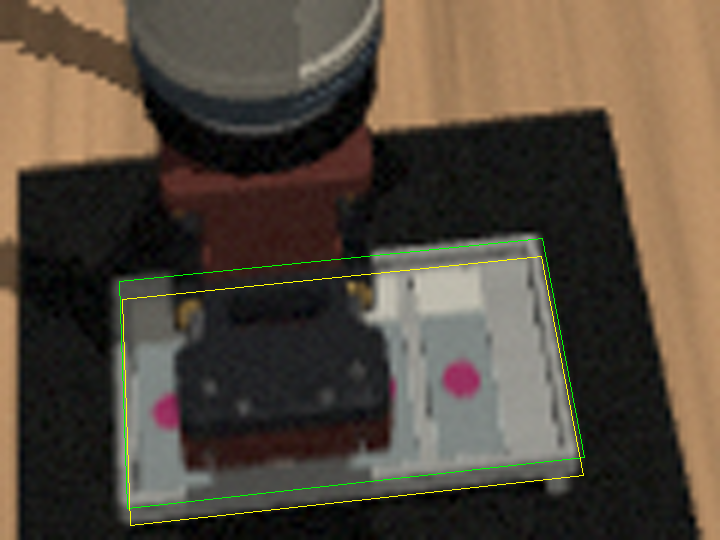

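Request:
servo_tool(
  commands=[
    {"gripper": 0.005, "tx": -0.001, "ty": 0, "tz": -0.0002, "rx": 0, "ry": 0.005, "rz": 0},
    {"gripper": 0.005, "tx": -0.001, "ty": 0, "tz": 0, "rx": 0, "ry": 0.005, "rz": 0},
    {"gripper": 0.005, "tx": 0, "ty": 0, "tz": 0, "rx": 0, "ry": 0, "rz": 0},
  ],
)

```text
clock: 19.5
tool_pos: [0.509, -0.259, 0.2085]
tcp_rot: [-3.141, -0.027, -3.096]
ft_force: [-4.4, 0.5, 6.4]
finger_gap: 0.0135
```

Run:
```python
from h import *
avg(3)
```

```text
[-4.67  1.52  6.5 ] [0.395 0.004 0.13 ] [ 0.5925 -0.2554  0.0064] 19.65 [-3.141  -0.0265 -3.0963] [ 0.5089 -0.259   0.2085] 0.013996358412007071
```

Request:
servo_tool(
  commands=[
    {"gripper": 0.013, "tx": 0, "ty": 0, "tz": 0, "rx": 0, "ry": 0, "rz": 0},
    {"gripper": 0.013, "tx": 0, "ty": 0, "tz": 0, "rx": 0, "ry": 0, "rz": 0},
    {"gripper": 0.016, "tx": 0, "ty": 0, "tz": 0, "rx": 0, "ry": 0, "rz": 0},
    {"gripper": 0.022, "tx": 0, "ty": 0, "tz": 0, "rx": 0, "ry": 0, "rz": 0},
    {"gripper": 0.03, "tx": 0, "ty": 0, "tz": 0, "rx": 0, "ry": 0, "rz": 0},
    {"gripper": 0.04, "tx": 0, "ty": 0, "tz": 0, "rx": 0, "ry": 0, "rz": 0},
    {"gripper": 0.04, "tx": 0, "ty": 0, "tz": 0, "rx": 0, "ry": 0, "rz": 0},
  ],
  grip_force=5,
)

```text
clock: 20.35
tool_pos: [0.5088, -0.2588, 0.2065]
tcp_rot: [3.141, -0.028, -3.096]
ft_force: [0.0, 0.3, -0.1]
finger_gap: 0.0395
```

Run:
```python
from h import *
avg(2)
overlay("top","10",(160,300,340,490),5,"pics/ot10.png",fresh=True)
```

```text
[ 0.61 -0.31 -0.25] [ 0.067 -0.148  0.009] [ 0.592  -0.2549  0.0043] 20.45 [ 3.1411 -0.0281 -3.0964] [ 0.5088 -0.2588  0.2066] 0.039775044265039874
```

View pics/ot10.png

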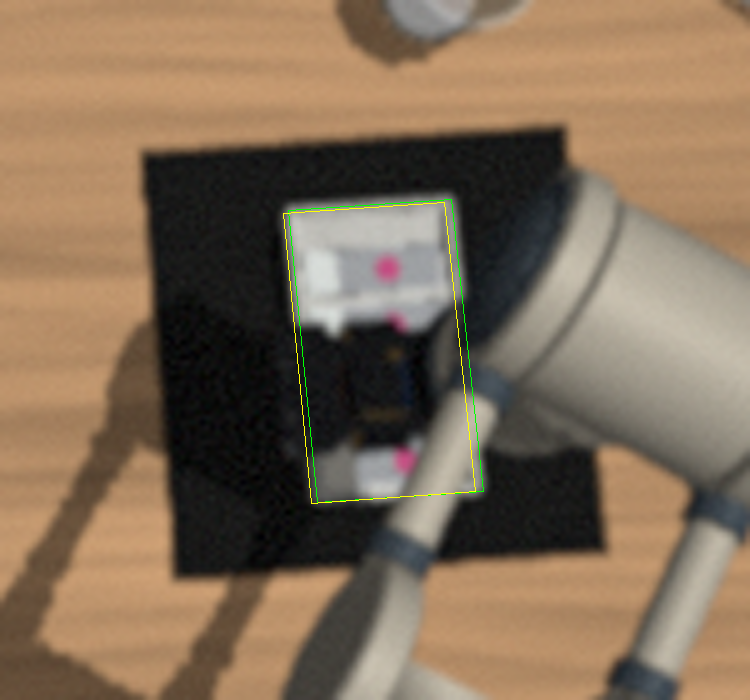

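Released and resting on the mat. I'll withdraw straight up and look.

Request:
servo_tool(
  commands=[
    {"gripper": 0.04, "tx": 0, "ty": 0, "tz": -0.005, "rx": 0, "ry": 0, "rz": 0},
    {"gripper": 0.04, "tx": 0.0002, "ty": 0, "tz": -0.01, "rx": 0, "ry": 0, "rz": 0},
    {"gripper": 0.04, "tx": 0.0004, "ty": 0, "tz": -0.015, "rx": 0, "ry": 0, "rz": 0},
    {"gripper": 0.04, "tx": 0.0005, "ty": 0, "tz": -0.02, "rx": 0, "ry": 0, "rz": 0},
    {"gripper": 0.04, "tx": 0.0006, "ty": 0, "tz": -0.025, "rx": 0, "ry": 0, "rz": 0},
    {"gripper": 0.04, "tx": 0, "ty": 0, "tz": -0.03, "rx": 0, "ry": 0, "rz": 0},
    {"gripper": 0.04, "tx": 0.03, "ty": 0, "tz": -0.03, "rx": 0, "ry": 0, "rz": 0},
    {"gripper": 0.04, "tx": 0.03, "ty": 0, "tz": -0.03, "rx": 0, "ry": 0, "rz": 0},
    {"gripper": 0.04, "tx": 0.03, "ty": 0, "tz": -0.02, "rx": 0, "ry": 0, "rz": 0},
    {"gripper": 0.04, "tx": 0.03, "ty": 0, "tz": 0, "rx": 0, "ry": 0, "rz": 0},
    {"gripper": 0.04, "tx": 0, "ty": 0, "tz": 0, "rx": 0, "ry": 0, "rz": 0},
    {"gripper": 0.04, "tx": 0, "ty": 0, "tz": 0, "rx": 0, "ry": 0, "rz": 0},
  ],
)

```text
clock: 21.7
tool_pos: [0.3921, -0.2641, 0.3965]
tcp_rot: [-3.14, -0.026, -3.097]
ft_force: [0.4, -0.3, -0.0]
finger_gap: 0.0401
```

Run:
```python
from h import *
for n in("side","top"):
    d=vision.grab_frame(n); pickle.dump(d,open(n+"11.pkl","wb")); cv2.imwrite(f"pics/{n}11.png",d["frame"][:,:,::-1])
d=load("top","11");f=d["frame"]
b=(160,300,340,490)
cv2.imwrite("pics/top11z.png",cv2.resize(f[b[0]:b[1],b[2]:b[3],::-1],None,fx=4,fy=4,interpolation=cv2.INTER_CUBIC))
m=np.zeros(f.shape[:2],np.uint8);m[190:272,375:455]=((f.min(2)>90)[190:272,375:455])
print(cur()[2]["clock"])
```

```text
21.8
```

View pics/side11.png

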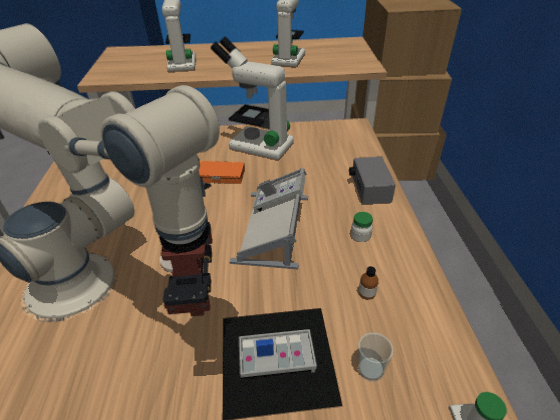

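View pics/top11.png

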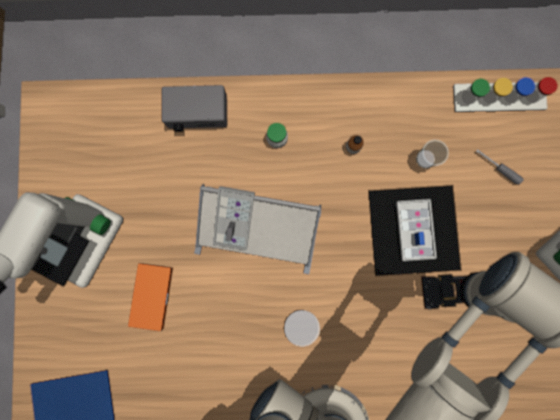

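View pics/top11z.png

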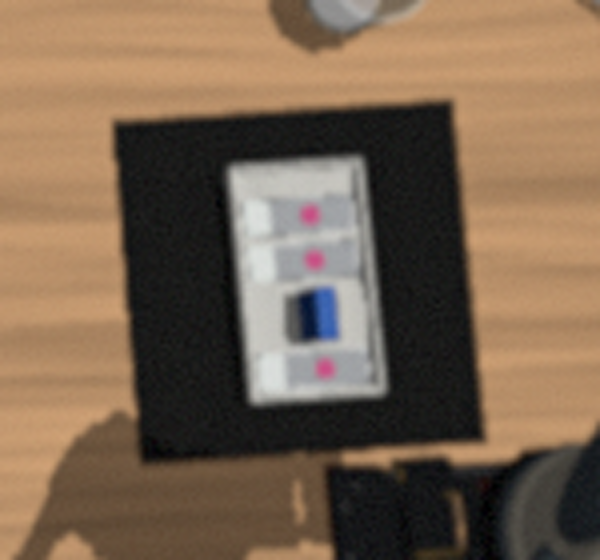

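Run:
```python
from h import *
d=load("top","11");g=lambda L,z:np.mean([onz(d,(340+x/4-.4,160+y/4-.4),z) for x,y in L],0)
print(g([(227,163),(363,155),(387,392),(250,405)],.025),g([(115,122),(452,102),(484,438),(142,460)],.003))
print(r.job_done())
```

```text
[ 0.52941423 -0.25724718  0.025     ] [ 0.52980244 -0.2578549   0.003     ]
the job is handed in; nothing more can be done
None
```

The blue-tabbed tray is lying flat and right way up in the middle of the mat, and I handed the job in at about 22 s. `job_done` gives no verdict.

**What I did:** I gripped the blue tab square to the floor and turned the tray about the rail until it was level. I held it there for about 1 s with the rail carrying about 5 N, then lifted it 68 mm straight up. I carried it level to the mat and lowered it in small steps. The foot end touched first at about 9 N, so I eased the lip down and then let go and backed off.

**Last checks:**
- **Centring:** the tray centre is within about 1 mm of the mat centre in the top view.
- **Slides:** all three are still in place.
- **Other items:** the grey-tabbed tray still hangs, and the bottle, jar, beaker and slide box look unmoved in the pictures.
- **Gripper:** it is clear of everything.

**Checks that disagreed:**
- **Tray tilt in the grip:** the tray shifted about 0.02 rad in the grip while I was tilting it up. The slide marks showed this, so I corrected it before the lift. They then read about -0.006 rad from level.
- **Rail height:** the rail height worked out from the arm's readings came out 2 to 3 mm below the true 115 mm.
- **Side-view outlines:** the tray outlines I drew on the side pictures sat 1 to 2 pixels off the tray.

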